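# Clamp a heat sink in a turnbuckle jig

## Robot

A 6-joint arm with a two-finger parallel gripper is mounted at the origin on the work surface. World frame = base frame: x ahead of the robot, y to its left, z up, the work surface at z = 0. Lengths are in mm, angles in rad, forces in N, time in s.
With the tool pointing down it reaches from about 400 to 925 mm from the base axis. Payload 12.5 kg.
Tool frame: the origin (TCP) lies midway between the tips of the shut fingers; the grasp point (between the pads) lies 19 mm behind it; z points along the fingers, y is the direction in which the jaws open and shut (so a half turn about z gives the same grasp; the last joint's range is limited). The gripper opens to 95 mm and grips with 3 to 60 N. Pads are 20 mm wide; open, the fingers measure 119 mm over their backs; the gripper's body (75 mm by 180 mm) begins 59 mm behind the grasp point.
Start: joints at [-1.415, 0.491, 1.559, -0, 1.092, -0.106], TCP at [161.785, -603.716, 214.661] pointing down, gripper open.
Joint ranges: [-3.1, 3.1], [-0.84, 2.19], [0.05, 2.79], [-1.13, 4.28], [0.06, 2.93], [-2.69, 2.69]. Speed limits (rad/s): [2.22, 2.22, 2.79, 3.14, 3.14, 3.14].

## Interface

Orientations are given as [roll, pitch, yaw] about the fixed x, y, z axes, in that order (R = Rz(yaw) Ry(pitch) Rx(roll)).
In Python, from cell import env gives the robot as it stands.
- The arm moves only by the tool arm_command, never from a script. Its argument "steps" is a list of rows, each an object of numbers: "dx", "dy", "dz": the shift along the tool's x, y, z as a fraction of full scale; "rx", "ry", "rz": the turn, a rotation vector about the tool's x, y, z as a fraction of full scale; "claw": the gripper command: -1 is fully open, 1 is shut, values between are in proportion. In form: [{"dx": .., "dy": .., "dz": .., "rx": .., "ry": .., "rz": .., "claw": ..}, ...]. A call has 1 to 10 rows; each row shifts and turns the pose as measured when the row begins, along the tool's axes as they then stand; what a row does not reach is not made up. Full scale, the value 1, is 0.8 m for a shift and 90 degrees for a turn. A row lasts 1/8 s, in which the tool goes at most 62.5 mm and 10.7 degrees, less where a joint would pass 70% of its speed; a pose out of reach is approached as far as the arm can. A call with a number of a shift or a turn outside -1 to 1 is refused whole. A call with a gripper value outside its range is refused whole. The fingers move at their own pace and stop on an object; the grip force is fixed at half the most. Time passes only in rows, so rows that do not move let the fingers close. It gives the time, the measured TCP pose, the force and the opening at its end, in the units of the state.
- env.state(): the state, without advancing time (a new reading comes with each control period).
- env.read_camera(name): name is "scene" or "top" or "wrist"; returns (picture, depth): 400x640x3 uint8, red, green, blue; 400x640 float32, mm along the optical axis (not along the pixel's ray), 0 where there is no reading.
- env.get_calibration(name): a dict with "vfov" (degrees; the focal length in pixels is half the picture's height over the tangent of half this angle, whatever the lens; pixels are square), "cx", "cy" (the principal point, pixels), "xyz" and "attitude" of the camera in the world. Camera axes: x right, y up, looking along -z (the intrinsics and any distortion apply to the point x, -y, -z); pixel columns grow to the right and rows downward; lengths in mm; the calibration is good to about 2 mm. A picture is of the moment at which its call begins: read the wrist's pose just before it. get_calibration takes no time and is no camera call; for the wrist camera it gives the pose at the moment of the call.
- env.job_done(): hands the job in, once; it reports no verdict.
The state is a dict: "t": time; "joints": joint angles; "qvel": joint speeds; "tau": joint torques, N m; "eef_pos": TCP position; "tcp_rot": TCP orientation; "ft_force": force on the tool from outside, world axes, zero at the start; "moment": the same for the moment, N m; "opening": opening from 0.0 (shut) to 1.0 (fully open).
Only numpy, scipy, OpenCV 4.12 (cv2) and the standard library are available. Lean on these libraries where they do the work, as an engineer would, in place of code of your own. Each camera call takes 0.05 s, during which the arm holds its last target.

## Task

Set the finned heat sink flat on the bed between the two jaws of the clamping jig and let go of it. Then push the turnbuckle round by its spokes so that both jaws draw in together, until they hold the heat sink snugly: clearly tight, about 50 N, but never forced. Leave the other things on the bench alone.

Things in the scene. Friction and masses are not known exactly. Their poses are not given: they have to be found in the camera images.
- sink_web (a point): Middle of the heat sink's web, 48 mm above its underside. Heat sink: plain aluminium, 0.4 kg, loose; finned base block 60 (its x) x 84 (its y) x 28 mm high, on it one central upright web 50 (x) x 18 mm thick (y), 28 to 64 mm above the underside. Grasp the web across its 18 mm (y) from above. Its 84 mm length goes along the jig's y, between the jaws; either way round is the same.
- sink_base (a point): Centre of the heat sink's underside, axes as sink_web, z up when it stands upright.
- bed (a point): Centre of the top of the jig's bed, where the heat sink is to stand: a flat aluminium pad 76 mm (x) by 66 mm (y), its top 20 mm above the bench. Jig axes: y runs from the right jaw to the left jaw, x from the bed towards the turnbuckle, z up. The jaws are steel bars left and right of the bed, 80 mm long in x, tops 44 mm above the bench.
- axis_mid (a point): Middle of the turnbuckle, on its axis of rotation (jig's y), 100 mm above the bench, 110 mm from the bed's middle along the jig's x. Torque, felt while it is being turned slowly: slack about 0.40 N m (6.2 N square to a spoke at its ball); once the jaws bear, 0.005 N m more per newton of clamping: 0.65 N m at 50 N (10 N at the ball). It stays where it is left.
- spokes: Six spokes round the turnbuckle's middle, 60 degrees apart, square to its axis: slippery polished steel rods 10 mm thick with 20 mm balls, ball centres 65 mm from the axis. Origin on the axis; its z lies along a spoke. To tighten, push a ball near the top along the jig's +x (away from the bed), from up to 50 degrees before the top to 45 past it, then the next. Over 30 N on a spoke is forcing it.
- turnbuckle (a joint): Turnbuckle angle in rad; grows as it tightens (its top moves along the jig's +x). At 0, and every 1.047 rad, one spoke points straight up. Starts between 0 and 0.8. Each jaw moves in 2.5 mm per rad. The jaws begin to bear on the heat sink somewhere between 2 and 3.2 rad, found only by feel; from there clamping rises about 200 N per rad (50 N after 0.25 rad).
- jaw_left: Left jaw, a sliding steel bar with a 9 mm sprung rubber facing (40 N/mm). Origin at the jig's origin at joint value 0; slides along the jig's -y as it closes. At joint 0 its facing is 48.5 mm from the bed's middle. The right jaw, on a guide bolted on separately, is 46 to 51 mm away at joint 0, not exactly known. More than 110 N from a jaw crushes the heat sink.
- transformer: Bystander: small transformer, dark iron core 50 by 64 mm with a copper winding, 58 mm high, loose. It and the heat sink may stand in each other's place. Origin at its underside.
- tape: Bystander: black ring (tape roll) 66 mm across, 19 mm high, loose, between heat sink and jig. Origin at its underside.
- jar: Bystander: clear jar 60 mm across, 75 mm high, behind the jig. Origin at its underside.
- jig: Clamping jig, fixed: steel base plate 200 (x) x 300 (y) x 12 mm; origin at its underside centre, on the bench. The bed is 55 mm from it along -x, the turnbuckle 55 mm along +x. The jaws' steel end lugs and the turnbuckle's two bearing posts stand up to 120 mm high about the axis, 37 to 104 mm to both sides of the spokes. A spoke well before the top takes up to a third more push.
- screwdriver: Bystander: black-handled screwdriver lying in front of the jig's left side, loose. Origin at its underside.
- wrench: Bystander: open-ended steel wrench lying behind the jig, loose. Origin at its underside.
- magnet: Bystander: dark steel disc magnet 80 mm across, 18 mm high, near the robot's right, loose. Origin at its underside.
Mind the look-alikes: they are no part of the job. What is shaped like the part that bears sink_web but brown or turquoise is not meant.

How it is judged (in metres and radians):
On the way, in this order (a step that is already met when the one before it is completed fails the run):
1. the heat sink stands flat on the bed between the jaws, let go (horizontal distance between sink_base and bed below 0.016 m and z of sink_base in the frame of bed below 0.003 m and angle between sink_base's own z axis and vertical below 0.06 rad and contact force between the fingers and heatsink below 0.1 N), for 0.2 s.
2. the jaws hold it tight (contact force between jaw_left and heatsink above 25 N), for 0.2 s.
At the end, for the whole second after the job is handed in: The heat sink stands flat on the bed (within 4 mm in height and 0.06 rad of upright), within 16 mm of the bed's middle and square to the jaws (0.06 rad), at rest, clamped by the jaws with 25 to 75 N (horizontal distance between sink_base and bed below 0.016 m and z of sink_base in the frame of bed between -0.004 and 0.004 m and angle between sink_base's own z axis and vertical below 0.06 rad and angle between the y axis of sink_base and the y axis of bed, either way round below 0.06 rad and contact force between jaw_left and heatsink between 25 and 75 N and linear speed of heatsink below 0.01 m/s); the robot touches nothing.
It fails at once if the heat sink is crushed: more than 110 N from the jaw (contact force between jaw_left and heatsink above 110 N).
It fails at once if a spoke is forced with more than 30 N (contact force between any of the fingers, the arm and spokes above 30 N).
It fails at once if another loose thing on the bench is moved by more than 20 mm (distance of any of transformer, tape, jar, screwdriver, wrench, magnet from where it was at the start of the episode above 0.02 m).
It also fails if it takes over 72 s, if anything falls off the work surface, if the arm or the gripper's body presses on something with over 40 N, if the wrist force passes 120 N, or if a joint passes its speed limit or range.

## Working session

There is one attempt and no reset: what is moved stays moved. The work goes in short steps, Python scripts to look and compute and a tool call to move; the robot and the scene stay as the last step left them, time stands still between calls to the robot, and variables do not carry over. Pictures are saved under pics/ and viewed, and the job is handed in when it is done.

Besides the shell and the picture viewer there is one more tool, called after "Emit:" by a JSON object that holds its "fn" and its "kwargs". arm_command: Moves the arm, as the interface text tells. Its arguments: {"type":"object","properties":{"steps":{"type":"array","items":{"type":"object","properties":{"dx":{"type":"number"},"dy":{"type":"number"},"dz":{"type":"number"},"rx":{"type":"number"},"ry":{"type":"number"},"rz":{"type":"number"},"claw":{"type":"number"}}}}},"required":["steps"]}

```bash
ls; mkdir -p pics; cat > h.py <<'E'
import numpy as np,cv2
from cell import env
from scipy.spatial.transform import Rotation as R
def shot(n,f):
    c=env.get_calibration(n);p,d=env.read_camera(n)
    cv2.imwrite(f'pics/{f}.png',cv2.cvtColor(p,cv2.COLOR_RGB2BGR));np.savez(f'pics/{f}.npz',d=d,p=p,c=np.array([c],dtype=object))
    return c,p,d
def load(f):
    z=np.load(f'pics/{f}.npz',allow_pickle=True);return z['c'][0],z['p'],z['d']
E
python3 - <<'E'
from h import *
print(env.state())
for n in('scene','top','wrist'):
    c,p,d=shot(n,n+'0');print(n,c,d.min(),d.max())
E
```

```text
pics
{'t': 0.0, 'joints': array([-1.41461558e+00,  4.91559565e-01,  1.55943585e+00,  6.50081654e-06,
        1.09167374e+00, -1.05616718e-01]), 'qvel': array([ 8.11096500e-05, -6.53092172e-04, -1.76422826e-03, -7.73109223e-04,
        3.24172104e-04, -8.37871115e-05]), 'tau': array([ 2.36471365e-03, -6.12644577e+01, -2.58176225e+01,  6.94212341e-02,
        4.83328616e-02, -1.00272009e-04]), 'eef_pos': array([ 161.7381411 , -603.47187484,  214.0664202 ]), 'tcp_rot': array([-3.14052276e+00, -1.19219016e-04,  2.61794399e-01]), 'ft_force': array([ 0.48486133, -0.97679287,  0.62532474]), 'moment': array([0.01541197, 0.01474527, 0.02129986]), 'opening': 0.9993613515864105}
scene {'vfov': 47.870291829505746, 'cx': 316.93303224816566, 'cy': 194.3914426474038, 'xyz': array([1734.04279765, -104.96240487,  825.25017906]), 'attitude': array([ 1.00872323, -0.0040058 ,  1.53439941])} 0.0 3999.919
top {'vfov': 46.72343557451862, 'cx': 323.00457412643874, 'cy': 199.2243719969876, 'xyz': array([ 424.87919856,  -62.6601244 , 1367.50564175]), 'attitude': array([ 0.11881149, -0.02131499, -1.56185824])} 0.0 2296.622
wrist {'vfov': 64.66892252862921, 'cx': 319.95718918510636, 'cy': 199.72707382522398, 'xyz': array([ 238.96055044, -582.46016726,  382.62460498]), 'attitude': array([-0.28982123,  0.00188478, -1.30969701])} 0.0 964.4884
```

View pics/scene0.png

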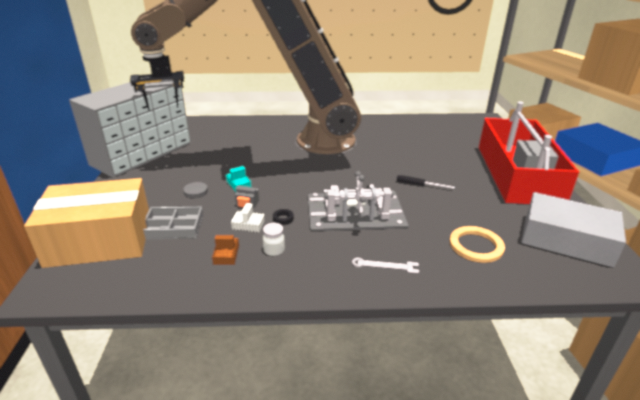

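View pics/top0.png

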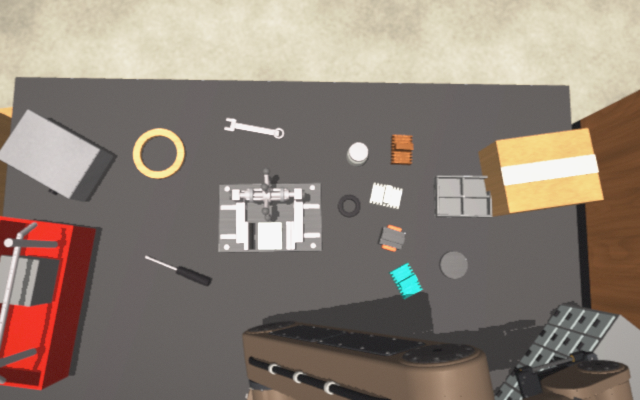

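View pics/wrist0.png

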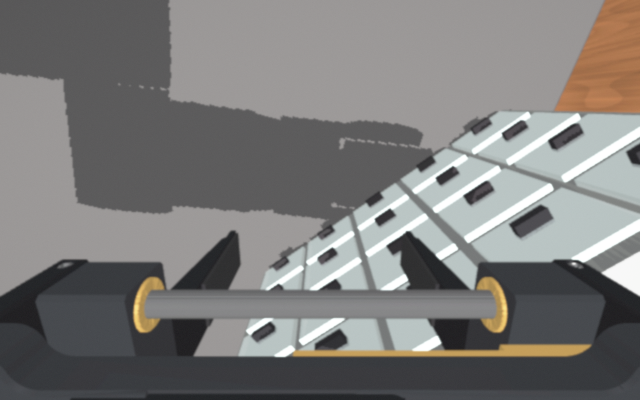

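```bash
cat >> h.py <<'E'
def world(c,d):
    f=200/np.tan(np.radians(c['vfov'])/2);v,u=np.mgrid[0:400,0:640]
    P=np.stack([(u-c['cx'])/f*d,-(v-c['cy'])/f*d,-d],-1)
    return P@R.from_euler('xyz',c['attitude']).as_matrix().T+c['xyz']
E
python3 - <<'E'
from h import *
c,p,d=load('top0');W=world(c,d)
b=cv2.cvtColor(p,cv2.COLOR_RGB2BGR)
a=cv2.resize(b[110:310,200:470],None,fx=2.9,fy=2.9,interpolation=cv2.INTER_CUBIC);cv2.imwrite('pics/c1.png',a)
a=cv2.resize(b[170:220,360:420],None,fx=10,fy=10,interpolation=cv2.INTER_CUBIC);cv2.imwrite('pics/c2.png',a)
for u,v in[(330,90),(340,280),(386,195),(269,235),(225,190),(315,245),(393,238),(348,206),(266,177),(402,149)]:print(u,v,W[v,u].round(1),d[v,u])
E
```

```text
330 90 [ 926.  -108.8   -1.4] 1419.3553
340 280 [ 351.5 -142.3   -4.1] 1354.5553
386 195 [ 594.9 -268.3   64.1] 1318.2202
269 235 [480.   66.1  15.6] 1346.0597
225 190 [611.5 199.3   8.1] 1366.4265
315 245 [452.3 -68.   16.5] 1344.5746
393 238 [ 473.4 -288.8   55. ] 1313.2167
348 206 [ 5.690e+02 -1.649e+02 -3.000e-01] 1377.0443
266 177 [632.6  67.4 123.9] 1256.5632
402 149 [ 728.5 -315.    67.2] 1331.9983
```

View pics/c1.png

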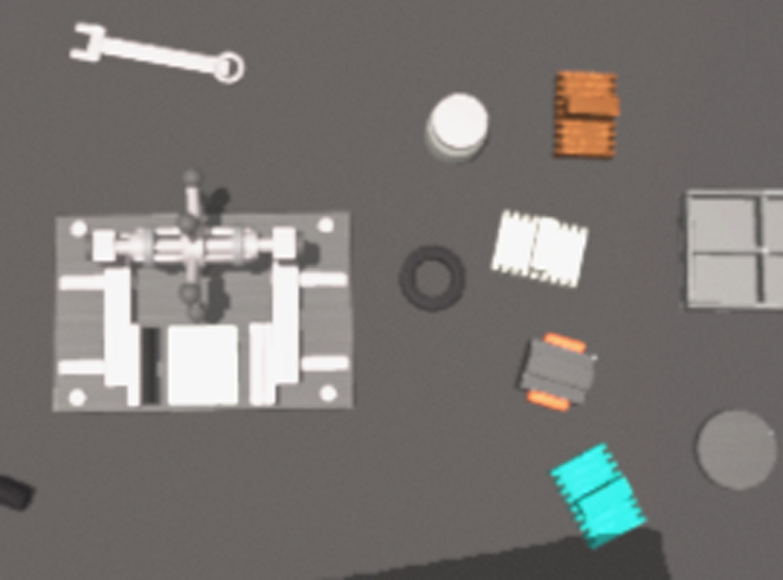

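View pics/c2.png

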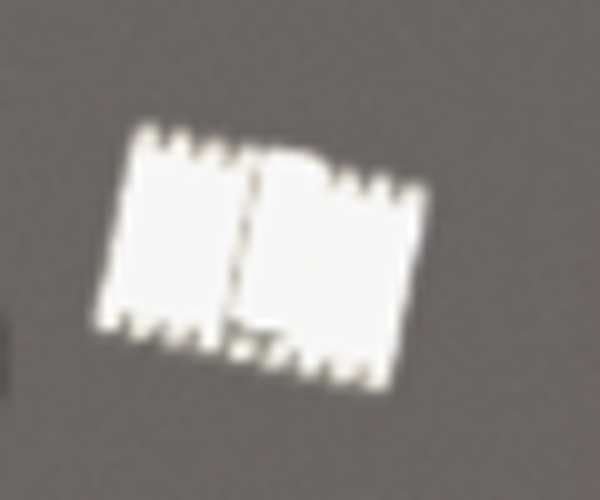

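```bash
python3 - <<'E'
from h import *
c,p,d=load('top0');W=world(c,d)
# bench plane correction
m=np.zeros((400,640),bool);m[85:310,100:570]=1
m&=(p.max(-1)<120)&(abs(W[...,2])<10)&(p.max(-1).astype(int)-p.min(-1)<20)
A=np.c_[W[m][:,:2],np.ones(m.sum())];k,*_=np.linalg.lstsq(A,W[m][:,2],rcond=None);
r=W[m][:,2]-A@k;print('plane',k,r.std())
def rect(mask,name):
    pts=W[mask][:,:2].astype(np.float32);(x,y),s,a=cv2.minAreaRect(pts);bx=cv2.boxPoints(((x,y),s,a))
    print(name,mask.sum(),(x,y),s,a,np.median(W[mask][:,2]));
Z=W[...,2]-(W[...,0]*k[0]+W[...,1]*k[1]+k[2])
br=p.min(-1)>150
s=np.zeros_like(m);s[170:220,360:420]=1
rect(s&(Z>20)&(Z<40),'base');rect(s&(Z>52),'web')
j=np.zeros_like(m);j[215:255,250:290]=1
rect(j&br&(Z>14)&(Z<26),'bed')
j[:]=0;j[180:255,215:325]=1
rect(j&(Z>5)&(Z<16),'plate')
j[:]=0;j[210:252,230:262]=1
for v in (220,235,245):
  print([(u,int(Z[v,u]),int(p[v,u].mean()),int(W[v,u,1])) for u in range(232,306)][::1])
E
```

```text
plane [ 0.00035961 -0.00117958 -0.24068667] 2.872586364605023
base 414 (597.1976318359375, -260.27020263671875) (112.05833435058594, 66.82148742675781) 78.09565734863281 28.627205526232046
web 132 (512.5347290039062, -184.51095581054688) (41.16606903076172, 297.37127685546875) 43.61155700683594 64.60803894507865
bed 637 (483.0941162109375, 67.7664794921875) (87.24971771240234, 102.49433898925781) 0.6121415495872498 19.622259384443396
plate 3661 (534.26171875, 66.9055404663086) (218.5231170654297, 321.3383483886719) 0.7150477170944214 11.640688344817136
[(232, 15, 155, 174), (233, 9, 154, 172), (234, 11, 154, 169), (235, 8, 170, 167), (236, 12, 238, 163), (237, 39, 246, 156), (238, 37, 246, 153), (239, 39, 246, 150), (240, 40, 246, 147), (241, 40, 246, 144), (242, 42, 246, 141), (243, 39, 246, 139), (244, 37, 231, 136), (245, 39, 129, 133), (246, 12, 100, 134), (247, 12, 129, 131), (248, 12, 150, 128), (249, 15, 151, 125), (250, 11, 153, 122), (251, 13, 152, 119), (252, 5, 152, 117), (253, 11, 152, 114), (254, 11, 153, 111), (255, 9, 153, 108), (256, 12, 151, 105), (257, 10, 151, 102)
[... 3263 characters left out ...]
271, 18, 247, 59), (272, 18, 247, 56), (273, 18, 247, 53), (274, 15, 247, 50), (275, 19, 247, 47), (276, 25, 247, 44), (277, 20, 247, 41), (278, 20, 247, 38), (279, 16, 247, 36), (280, 23, 247, 33), (281, 21, 244, 30), (282, 16, 169, 27), (283, 9, 148, 25), (284, 11, 149, 22), (285, 10, 158, 19), (286, 10, 219, 16), (287, 48, 244, 11), (288, 46, 247, 8), (289, 43, 246, 6), (290, 45, 242, 3), (291, 44, 243, 0), (292, 45, 246, -2), (293, 43, 247, -5), (294, 46, 234, -8), (295, 10, 125, -9), (296, 14, 124, -12), (297, 10, 147, -15), (298, 16, 150, -18), (299, 11, 150, -21), (300, 10, 151, -24), (301, 7, 150, -27), (302, 8, 151, -30), (303, 15, 151, -33), (304, 14, 150, -36), (305, 8, 149, -38)]
```

```bash
cat >> h.py <<'E'
def pz(c,u,v,z):
    f=200/np.tan(np.radians(c['vfov'])/2)
    r=R.from_euler('xyz',c['attitude']).as_matrix()@np.array([(u-c['cx'])/f,-(v-c['cy'])/f,-1]);return c['xyz']+r*(z-c['xyz'][2])/r[2]
def proj(c,P):
    f=200/np.tan(np.radians(c['vfov'])/2)
    q=(np.asarray(P)-c['xyz'])@R.from_euler('xyz',c['attitude']).as_matrix()
    return np.stack([c['cx']+f*q[...,0]/-q[...,2],c['cy']-f*q[...,1]/-q[...,2]],-1)
E
python3 - <<'E'
from h import *
c,p,d=load('top0');
def q(pts,z,s,o):
  r=[]
  for x,y in pts:
    P=pz(c,o[0]+(x+.5)/s-.5,o[1]+(y+.5)/s-.5,z);r.append(P[:2]);print(P[:2].round(1),end=' ')
  print('mean',np.mean(r,0).round(1));return r
L=q([(137,122),(95,330)],0,10,(360,170));Rr=q([(428,187),(390,392)],28,10,(360,170))
q([(255,150),(322,160),(300,330),(237,325)],64,10,(360,170))
print('bed');q([(168,325),(237,325),(238,405),(168,405)],20,2.9,(200,110))
print('plate');r=q([(55,213),(349,211),(352,408),(54,411)],12,2.9,(200,110))
print('balls')
for z in(100,132,160):q([(190,178),(190,222),(190,292),(197,308)],z,2.9,(200,110))
print(W:=None)
E
```

```text
[ 642.9 -240.4] [ 580.  -227.6] mean [ 611.4 -234. ]
[ 620.2 -322.3] [ 559.6 -310.5] mean [ 589.9 -316.4]
[ 625.  -265.8] [ 622.3 -285. ] [ 573.4 -278.3] [ 574.6 -260.4] mean [ 598.8 -272.4]
bed
[517.9  99.5] [518.7  30.5] [438.9  28. ] [438.3  97.5] mean [478.4  63.9]
plate
[631.2 217.9] [637.  -80.8] [437.  -85.8] [431.3 211.8] mean [534.1  65.8]
balls
[653.2  72.6] [610.7  71.6] [543.9  70. ] [528.8  63. ] mean [584.2  69.3]
[647.4  69.1] [606.1  68.2] [540.9  66.6] [526.2  59.8] mean [580.1  65.9]
[642.4  66.2] [602.   65.2] [538.2  63.7] [523.9  57.1] mean [576.6  63. ]
None
```

```bash
cat >> h.py <<'E'
def plan(target,yaw,n,nr=None,s=None,rpy0=(np.pi,0)):
    """rows taking the tool (pointing down) to target, yaw"""
    if s is None: s=env.state()
    p=np.array(s['eef_pos']);Rm=R.from_euler('xyz',s['tcp_rot']);T=R.from_euler('xyz',[np.pi,0,yaw])
    rv=(Rm.inv()*T).as_rotvec();nr=nr or n
    st=(np.array(target)-p)/n;out=[]
    for i in range(n):
        l=Rm.inv().apply(st)/800;w=rv/nr/(np.pi/2) if i<nr else np.zeros(3)
        out.append(dict(zip(['dx','dy','dz','rx','ry','rz'],[round(float(x),4) for x in [*l,*w]])))
        if i<nr: Rm=Rm*R.from_rotvec(rv/nr)
    print('n',n,'step mm',np.linalg.norm(st).round(1),'rot/row deg',np.degrees(np.linalg.norm(rv)/nr).round(2))
    for o in out: print(o)
def st():
    s=env.state();print('t',round(s['t'],2),'pos',s['eef_pos'].round(1),'rot',s['tcp_rot'].round(3),'F',s['ft_force'].round(1),'op',round(s['opening'],3))
    return s
E
python3 -c "
from h import *
plan([599,-273,200],-0.2,10,4)"
```

```text
n 10 step mm 54.8 rot/row deg 6.61
{'dx': 0.0635, 'dy': -0.0258, 'dz': 0.0018, 'rx': -0.0001, 'ry': 0.0, 'rz': 0.0735}
{'dx': 0.0601, 'dy': -0.0329, 'dz': 0.0018, 'rx': -0.0001, 'ry': 0.0, 'rz': 0.0735}
{'dx': 0.0559, 'dy': -0.0396, 'dz': 0.0018, 'rx': -0.0001, 'ry': 0.0, 'rz': 0.0735}
{'dx': 0.051, 'dy': -0.0458, 'dz': 0.0018, 'rx': -0.0001, 'ry': 0.0, 'rz': 0.0735}
{'dx': 0.0454, 'dy': -0.0514, 'dz': 0.0018, 'rx': 0.0, 'ry': 0.0, 'rz': 0.0}
{'dx': 0.0454, 'dy': -0.0514, 'dz': 0.0018, 'rx': 0.0, 'ry': 0.0, 'rz': 0.0}
{'dx': 0.0454, 'dy': -0.0514, 'dz': 0.0018, 'rx': 0.0, 'ry': 0.0, 'rz': 0.0}
{'dx': 0.0454, 'dy': -0.0514, 'dz': 0.0018, 'rx': 0.0, 'ry': 0.0, 'rz': 0.0}
{'dx': 0.0454, 'dy': -0.0514, 'dz': 0.0018, 'rx': 0.0, 'ry': 0.0, 'rz': 0.0}
{'dx': 0.0454, 'dy': -0.0514, 'dz': 0.0018, 'rx': 0.0, 'ry': 0.0, 'rz': 0.0}
```

The plain one at (386,195) is the heat sink: same shape as the brown (401,149) and turquoise (406,280) look-alikes, and the crop shows it is bare metal. I'm moving above it.

Emit:
{"fn": "arm_command", "kwargs": {"steps": [{"dx": 0.063,"dy": -0.026,"dz": 0.002,"rz": 0.073,"claw": -1},{"dx": 0.06,"dy": -0.033,"dz": 0.002,"rz": 0.073,"claw": -1},{"dx": 0.056,"dy": -0.04,"dz": 0.002,"rz": 0.073,"claw": -1},{"dx": 0.051,"dy": -0.046,"dz": 0.002,"rz": 0.073,"claw": -1},{"dx": 0.045,"dy": -0.051,"dz": 0.002,"claw": -1},{"dx": 0.045,"dy": -0.051,"dz": 0.002,"claw": -1},{"dx": 0.045,"dy": -0.051,"dz": 0.002,"claw": -1},{"dx": 0.045,"dy": -0.051,"dz": 0.002,"claw": -1},{"dx": 0.045,"dy": -0.051,"dz": 0.002,"claw": -1},{"dx": 0.045,"dy": -0.051,"dz": 0.002,"claw": -1}]}}

```text
$.steps[0]: bad value
```

```bash
python3 -c "
from h import *
st();plan([599,-273,200],-0.2,2)"
```

```text
t 0.15 pos [ 161.7 -603.5  214.2] rot [-3.141 -0.     0.262] F [0.2 0.  0.9] op 0.998
n 2 step mm 274.2 rot/row deg 13.23
{'dx': 0.3174, 'dy': -0.1288, 'dz': 0.009, 'rx': -0.0002, 'ry': 0.0, 'rz': 0.147}
{'dx': 0.2795, 'dy': -0.198, 'dz': 0.009, 'rx': -0.0002, 'ry': 0.0, 'rz': 0.147}
```

Emit:
{"fn": "arm_command", "kwargs": {"steps": [{"dx": 0.063,"dy": -0.026,"dz": 0.002,"rx": 0,"ry": 0,"rz": 0.073,"claw": -1},{"dx": 0.06,"dy": -0.033,"dz": 0.002,"rx": 0,"ry": 0,"rz": 0.073,"claw": -1},{"dx": 0.056,"dy": -0.04,"dz": 0.002,"rx": 0,"ry": 0,"rz": 0.073,"claw": -1},{"dx": 0.051,"dy": -0.046,"dz": 0.002,"rx": 0,"ry": 0,"rz": 0.073,"claw": -1},{"dx": 0.045,"dy": -0.051,"dz": 0.002,"rx": 0,"ry": 0,"rz": 0,"claw": -1},{"dx": 0.045,"dy": -0.051,"dz": 0.002,"rx": 0,"ry": 0,"rz": 0,"claw": -1},{"dx": 0.045,"dy": -0.051,"dz": 0.002,"rx": 0,"ry": 0,"rz": 0,"claw": -1},{"dx": 0.045,"dy": -0.051,"dz": 0.002,"rx": 0,"ry": 0,"rz": 0,"claw": -1},{"dx": 0.045,"dy": -0.051,"dz": 0.002,"rx": 0,"ry": 0,"rz": 0,"claw": -1},{"dx": 0.045,"dy": -0.051,"dz": 0.002,"rx": 0,"ry": 0,"rz": 0,"claw": -1}]}}

```text
t: 1.4
eef_pos: [610.2, -269.8, 195.8]
tcp_rot: [-3.14, 0.002, -0.219]
ft_force: [0.7, -1.2, 1.0]
opening: 1.002
```

```bash
python3 -c "
from h import *
st();plan([599,-273,200],-0.2,3)"
```

```text
t 1.4 pos [ 610.2 -269.8  195.8] rot [-3.14e+00  2.00e-03 -2.19e-01] F [ 0.7 -1.2  1. ] op 1.002
n 3 step mm 4.1 rot/row deg 0.37
{'dx': -0.0043, 'dy': 0.0023, 'dz': -0.0017, 'rx': -0.0004, 'ry': 0.0005, 'rz': -0.004}
{'dx': -0.0043, 'dy': 0.0023, 'dz': -0.0017, 'rx': -0.0004, 'ry': 0.0005, 'rz': -0.004}
{'dx': -0.0043, 'dy': 0.0023, 'dz': -0.0017, 'rx': -0.0004, 'ry': 0.0005, 'rz': -0.004}
```

Emit:
{"fn": "arm_command", "kwargs": {"steps": [{"dx": -0.012,"dy": 0.006,"dz": 0,"rx": 0,"ry": 0,"rz": -0.012,"claw": -1},{"dx": 0,"dy": 0,"dz": 0,"rx": 0,"ry": 0,"rz": 0,"claw": -1}]}}

```text
t: 1.65
eef_pos: [601.3, -269.7, 194.6]
tcp_rot: [-3.139, 0.004, -0.195]
ft_force: [-0.2, -0.7, 0.0]
opening: 0.997
```

```bash
python3 -c "
from h import *
st();c,p,d=shot('wrist','w1');st();print(c)"
```

```text
t 1.65 pos [ 601.3 -269.7  194.6] rot [-3.139  0.004 -0.195] F [-0.2 -0.7  0. ] op 0.997
t 1.7 pos [ 601.6 -269.8  194.7] rot [-3.139e+00  3.000e-03 -1.960e-01] F [0.4 0.1 0.7] op 1.002
{'vfov': 64.66892252862921, 'cx': 319.95718918510636, 'cy': 199.72707382522398, 'xyz': array([ 680.2727467 , -285.64431043,  362.76493026]), 'attitude': array([-0.29391967,  0.00318736, -1.76654547])}
```

View pics/w1.png

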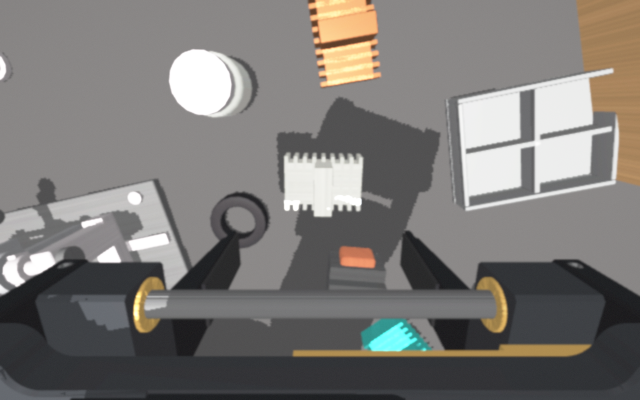

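```bash
python3 - <<'E'
from h import *
c,p,d=load('w1')
a=cv2.resize(cv2.cvtColor(p,cv2.COLOR_RGB2BGR)[140:225,275:375],None,fx=7,fy=7,interpolation=cv2.INTER_CUBIC);cv2.imwrite('pics/w1c.png',a)
E
```

```text
(no output)
```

View pics/w1c.png

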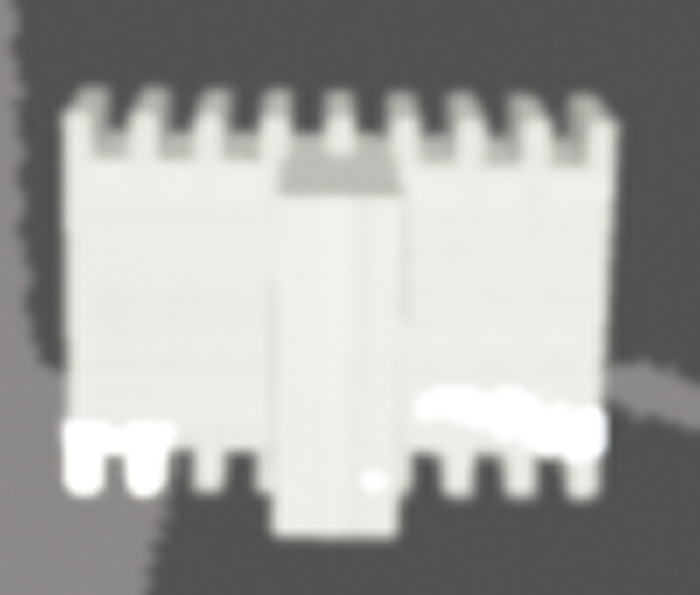

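```bash
python3 - <<'E'
from h import *
c,p,d=load('w1')
def q(pts,z):
  r=np.array([pz(c,275+(x+.5)/7-.5,140+(y+.5)/7-.5,z)[:2] for x,y in pts]);print(r.round(1).tolist(),r.mean(0).round(1))
  for i,j in((0,1),(1,2),(2,3),(3,0)):
    e=r[j]-r[i];print(np.hypot(*e).round(1),np.arctan2(e[1],e[0]).round(3))
q([(279,195),(400,195),(398,540),(272,538)],64);q([(62,118),(618,122),(602,497),(65,490)],28)
plan([599,-273,40],-0.2,4)
E
```

```text
[[624.5, -268.2], [621.3, -284.5], [572.0, -275.0], [575.8, -257.3]] [ 598.4 -271.2]
16.6 -1.766
50.2 2.951
18.1 1.359
49.9 -0.221
[[635.8, -236.1], [618.8, -318.9], [559.9, -307.0], [577.6, -223.1]] [ 598.  -271.3]
84.4 -1.773
60.1 2.943
85.8 1.362
59.6 -0.221
n 4 step mm 38.7 rot/row deg 0.09
{'dx': -0.0004, 'dy': 0.0013, 'dz': 0.0483, 'rx': -0.0004, 'ry': 0.0005, 'rz': 0.0007}
{'dx': -0.0005, 'dy': 0.0012, 'dz': 0.0483, 'rx': -0.0004, 'ry': 0.0005, 'rz': 0.0007}
{'dx': -0.0005, 'dy': 0.0012, 'dz': 0.0483, 'rx': -0.0004, 'ry': 0.0005, 'rz': 0.0007}
{'dx': -0.0006, 'dy': 0.0012, 'dz': 0.0483, 'rx': -0.0004, 'ry': 0.0005, 'rz': 0.0007}
```

Emit:
{"fn": "arm_command", "kwargs": {"steps": [{"dx": -0.002,"dy": 0.0014,"dz": 0.06,"rx": -0.001,"ry": 0.001,"rz": 0.004,"claw": -1},{"dx": -0.002,"dy": 0.0013,"dz": 0.06,"rx": -0.001,"ry": 0.001,"rz": 0,"claw": -1},{"dx": 0,"dy": 0,"dz": 0.04,"rx": 0,"ry": 0,"rz": 0,"claw": -1},{"dx": 0,"dy": 0,"dz": 0,"rx": 0,"ry": 0,"rz": 0,"claw": -1}]}}

```text
t: 2.2
eef_pos: [595.8, -275.7, 65.5]
tcp_rot: [3.14, -0.003, -0.21]
ft_force: [0.4, -0.2, -0.5]
opening: 0.999
```

```bash
python3 -c "
from h import *
st();plan([598.2,-271.3,33],-0.203,2)"
```

```text
t 2.2 pos [ 595.8 -275.7   65.5] rot [ 3.14e+00 -3.00e-03 -2.10e-01] F [ 0.4 -0.2 -0.5] op 0.999
n 2 step mm 16.4 rot/row deg 0.22
{'dx': 0.0008, 'dy': -0.0031, 'dz': 0.0203, 'rx': 0.0005, 'ry': -0.001, 'rz': -0.0021}
{'dx': 0.0009, 'dy': -0.003, 'dz': 0.0203, 'rx': 0.0005, 'ry': -0.001, 'rz': -0.0021}
```

Emit:
{"fn": "arm_command", "kwargs": {"steps": [{"dx": 0.001,"dy": -0.003,"dz": 0.02,"rx": 0.0005,"ry": -0.001,"rz": -0.002,"claw": -1},{"dx": 0.001,"dy": -0.003,"dz": 0.016,"rx": 0.0005,"ry": -0.001,"rz": -0.002,"claw": -1},{"dx": 0,"dy": 0,"dz": 0,"rx": 0,"ry": 0,"rz": 0,"claw": -1}]}}

```text
t: 2.58
eef_pos: [599.4, -272.8, 38.1]
tcp_rot: [3.14, -0.004, -0.205]
ft_force: [0.7, -0.2, -0.3]
opening: 1.0
```

```bash
python3 -c "
from h import *
st();plan([598.2,-271.3,33],-0.203,1)"
```

```text
t 2.58 pos [ 599.4 -272.8   38.1] rot [ 3.14  -0.004 -0.205] F [ 0.7 -0.2 -0.3] op 1.0
n 1 step mm 5.4 rot/row deg 0.26
{'dx': -0.0018, 'dy': -0.0016, 'dz': 0.0063, 'rx': 0.0008, 'ry': -0.0025, 'rz': -0.0011}
```

Close on the web.

Emit:
{"fn": "arm_command", "kwargs": {"steps": [{"dx": -0.002,"dy": -0.0015,"dz": 0.005,"rx": 0.001,"ry": -0.0025,"rz": 0,"claw": -1},{"dx": 0,"dy": 0,"dz": 0,"rx": 0,"ry": 0,"rz": 0,"claw": 1},{"dx": 0,"dy": 0,"dz": 0,"rx": 0,"ry": 0,"rz": 0,"claw": 1},{"dx": 0,"dy": 0,"dz": 0,"rx": 0,"ry": 0,"rz": 0,"claw": 1},{"dx": 0,"dy": 0,"dz": 0,"rx": 0,"ry": 0,"rz": 0,"claw": 1},{"dx": 0,"dy": 0,"dz": 0,"rx": 0,"ry": 0,"rz": 0,"claw": 1},{"dx": 0,"dy": 0,"dz": 0,"rx": 0,"ry": 0,"rz": 0,"claw": 1},{"dx": 0,"dy": 0,"dz": 0,"rx": 0,"ry": 0,"rz": 0,"claw": 1}]}}

```text
t: 3.58
eef_pos: [598.8, -271.5, 35.6]
tcp_rot: [3.141, -0.002, -0.204]
ft_force: [-0.5, 0.1, -0.0]
opening: 0.318
```

```bash
python3 -c "
from h import *
s=st();print(s['tcp_rot'])
plan([598,-271,150],-0.203,2)
s['eef_pos']=np.array([598,-271,150.]);plan([479.1,64.6,110],0.022,7,3,s)"
```

```text
t 3.58 pos [ 598.8 -271.5   35.6] rot [ 3.141e+00 -2.000e-03 -2.040e-01] F [-0.5  0.1 -0. ] op 0.318
[ 3.14102781e+00 -2.30136698e-03 -2.04379628e-01]
n 2 step mm 57.2 rot/row deg 0.08
{'dx': -0.0004, 'dy': -0.0002, 'dz': -0.0715, 'rx': 0.0002, 'ry': -0.0007, 'rz': -0.0004}
{'dx': -0.0005, 'dy': -0.0002, 'dz': -0.0715, 'rx': 0.0002, 'ry': -0.0007, 'rz': -0.0004}
n 7 step mm 51.2 rot/row deg 4.32
{'dx': -0.033, 'dy': -0.0544, 'dz': 0.007, 'rx': 0.0002, 'ry': -0.0005, 'rz': -0.048}
{'dx': -0.0288, 'dy': -0.0567, 'dz': 0.0071, 'rx': 0.0002, 'ry': -0.0005, 'rz': -0.048}
{'dx': -0.0244, 'dy': -0.0587, 'dz': 0.0071, 'rx': 0.0002, 'ry': -0.0005, 'rz': -0.048}
{'dx': -0.0199, 'dy': -0.0604, 'dz': 0.0071, 'rx': 0.0, 'ry': 0.0, 'rz': 0.0}
{'dx': -0.0199, 'dy': -0.0604, 'dz': 0.0071, 'rx': 0.0, 'ry': 0.0, 'rz': 0.0}
{'dx': -0.0199, 'dy': -0.0604, 'dz': 0.0071, 'rx': 0.0, 'ry': 0.0, 'rz': 0.0}
{'dx': -0.0199, 'dy': -0.0604, 'dz': 0.0071, 'rx': 0.0, 'ry': 0.0, 'rz': 0.0}
```

Emit:
{"fn": "arm_command", "kwargs": {"steps": [{"dx": 0,"dy": 0,"dz": 0,"rx": 0,"ry": 0,"rz": 0,"claw": 1},{"dx": 0,"dy": 0,"dz": 0,"rx": 0,"ry": 0,"rz": 0,"claw": 1},{"dx": 0,"dy": 0,"dz": 0,"rx": 0,"ry": 0,"rz": 0,"claw": 1},{"dx": 0,"dy": 0,"dz": 0,"rx": 0,"ry": 0,"rz": 0,"claw": 1}]}}

```text
t: 4.08
eef_pos: [598.7, -271.5, 35.6]
tcp_rot: [3.141, -0.002, -0.204]
ft_force: [0.2, -0.3, -0.1]
opening: 0.19
```

Emit:
{"fn": "arm_command", "kwargs": {"steps": [{"dx": 0,"dy": 0,"dz": -0.03,"rx": 0,"ry": 0,"rz": 0,"claw": 1},{"dx": 0,"dy": 0,"dz": -0.05,"rx": 0,"ry": 0,"rz": 0,"claw": 1},{"dx": 0,"dy": 0,"dz": -0.05,"rx": 0,"ry": 0,"rz": 0,"claw": 1},{"dx": 0,"dy": 0,"dz": 0,"rx": 0,"ry": 0,"rz": 0,"claw": 1}]}}

```text
t: 4.58
eef_pos: [597.1, -270.6, 139.1]
tcp_rot: [-3.14, 0.004, -0.204]
ft_force: [0.4, 0.1, -4.5]
opening: 0.187
```

```bash
python3 -c "
from h import *
s=st();plan([479.1,64.6,110],0.022,7,4,s)"
```

```text
t 4.58 pos [ 597.1 -270.6  139.1] rot [-3.14   0.004 -0.204] F [ 0.4  0.1 -4.5] op 0.187
n 7 step mm 50.9 rot/row deg 3.24
{'dx': -0.0328, 'dy': -0.0543, 'dz': 0.0054, 'rx': -0.0003, 'ry': 0.0006, 'rz': -0.036}
{'dx': -0.0296, 'dy': -0.0561, 'dz': 0.0054, 'rx': -0.0003, 'ry': 0.0006, 'rz': -0.036}
{'dx': -0.0264, 'dy': -0.0577, 'dz': 0.0053, 'rx': -0.0003, 'ry': 0.0006, 'rz': -0.036}
{'dx': -0.0231, 'dy': -0.0591, 'dz': 0.0052, 'rx': -0.0003, 'ry': 0.0006, 'rz': -0.036}
{'dx': -0.0198, 'dy': -0.0603, 'dz': 0.0052, 'rx': 0.0, 'ry': 0.0, 'rz': 0.0}
{'dx': -0.0198, 'dy': -0.0603, 'dz': 0.0052, 'rx': 0.0, 'ry': 0.0, 'rz': 0.0}
{'dx': -0.0198, 'dy': -0.0603, 'dz': 0.0052, 'rx': 0.0, 'ry': 0.0, 'rz': 0.0}
```

Emit:
{"fn": "arm_command", "kwargs": {"steps": [{"dx": -0.05,"dy": -0.0215,"dz": 0,"rx": 0,"ry": 0,"rz": -0.036,"claw": 1},{"dx": -0.049,"dy": -0.024,"dz": 0,"rx": 0,"ry": 0,"rz": -0.036,"claw": 1},{"dx": -0.0476,"dy": -0.027,"dz": 0,"rx": 0,"ry": 0,"rz": -0.036,"claw": 1},{"dx": -0.005,"dy": -0.065,"dz": 0,"rx": 0,"ry": 0,"rz": -0.036,"claw": 1},{"dx": -0.001,"dy": -0.065,"dz": 0,"rx": 0,"ry": 0,"rz": 0,"claw": 1},{"dx": -0.001,"dy": -0.065,"dz": 0,"rx": 0,"ry": 0,"rz": 0,"claw": 1},{"dx": -0.001,"dy": -0.065,"dz": 0,"rx": 0,"ry": 0,"rz": 0,"claw": 1},{"dx": -0.001,"dy": -0.03,"dz": 0,"rx": 0,"ry": 0,"rz": 0,"claw": 1},{"dx": 0,"dy": 0,"dz": 0,"rx": 0,"ry": 0,"rz": 0,"claw": 1}]}}

```text
t: 5.7
eef_pos: [467.1, 46.5, 126.9]
tcp_rot: [-3.133, 0.023, 0.028]
ft_force: [-0.1, -0.2, -4.7]
opening: 0.192
```

```bash
python3 -c "
from h import *
s=st();plan([479.1,64.6,120],0.022,1,1,s)"
```

```text
t 5.7 pos [467.1  46.5 126.9] rot [-3.133  0.023  0.028] F [-0.1 -0.2 -4.7] op 0.192
n 1 step mm 22.8 rot/row deg 1.47
{'dx': 0.0159, 'dy': -0.0222, 'dz': 0.0084, 'rx': -0.0057, 'ry': 0.015, 'rz': 0.0034}
```

Emit:
{"fn": "arm_command", "kwargs": {"steps": [{"dx": 0.014,"dy": -0.02,"dz": 0.003,"rx": -0.006,"ry": 0.015,"rz": 0.0034,"claw": 1},{"dx": 0,"dy": 0,"dz": 0,"rx": 0,"ry": 0,"rz": 0,"claw": 1}]}}

```text
t: 5.95
eef_pos: [477.0, 62.0, 122.3]
tcp_rot: [3.141, 0.003, 0.022]
ft_force: [0.3, -0.0, -4.9]
opening: 0.189
```

```bash
python3 -c "
from h import *
s=st();plan([479.1,64.6,120],0.022,1,1,s)
c,p,d=shot('wrist','w2')
cv2.imwrite('pics/w2x.png',cv2.resize(cv2.cvtColor(p,cv2.COLOR_RGB2BGR),(800,500),interpolation=cv2.INTER_CUBIC))"
```

```text
t 5.95 pos [477.   62.  122.3] rot [3.141e+00 3.000e-03 2.200e-02] F [ 0.3 -0.  -4.9] op 0.189
n 1 step mm 4.0 rot/row deg 0.17
{'dx': 0.0027, 'dy': -0.0032, 'dz': 0.0028, 'rx': 0.0006, 'ry': 0.0018, 'rz': -0.0001}
```

View pics/w2x.png

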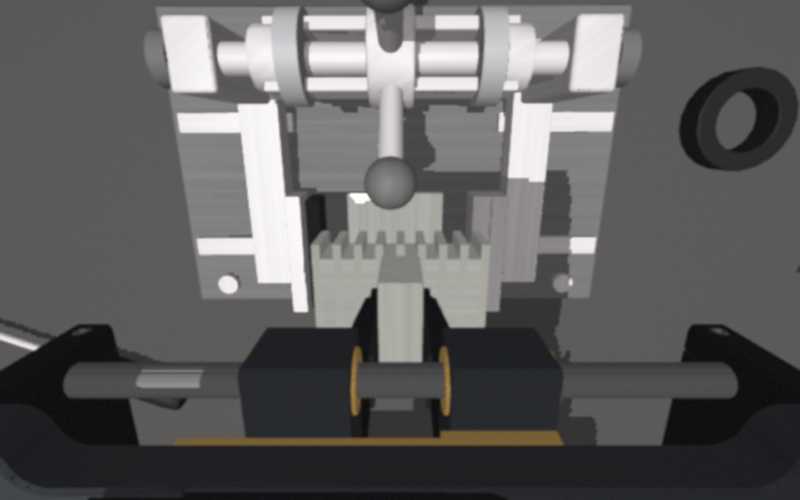

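```bash
python3 - <<'E'
from h import *
c,p,d=load('w2')
def q(pts,z):
  r=np.array([pz(c,(x+.5)*.8-.5,(y+.5)*.8-.5,z)[:2] for x,y in pts]);print(r.round(1).tolist(),r.mean(0).round(1));return r
r=q([(158,7),(631,6),(588,298),(203,298)],12);q([(347,193),(442,193)],20)
for i,j in((0,1),(1,2),(2,3),(3,0)):
    e=r[j]-r[i];print(np.hypot(*e).round(1),np.arctan2(e[1],e[0]).round(3))
cv2.imwrite('pics/w2c.png',cv2.resize(cv2.cvtColor(p,cv2.COLOR_RGB2BGR)[140:270,210:430],None,fx=3.6,fy=3.6,interpolation=cv2.INTER_CUBIC))
# ball
Pb=world(c,d)[146,312];print('ball',Pb)
E
```

```text
[[627.8, 216.1], [634.6, -77.6], [437.9, -82.1], [431.7, 212.3]] [533.   67.2]
[[515.7, 99.7], [517.1, 34.6]] [516.4  67.1]
293.8 -1.548
196.7 -3.119
294.4 1.592
196.1 0.02
ball [539.65990064  67.38259294 149.27215474]
```

View pics/w2c.png

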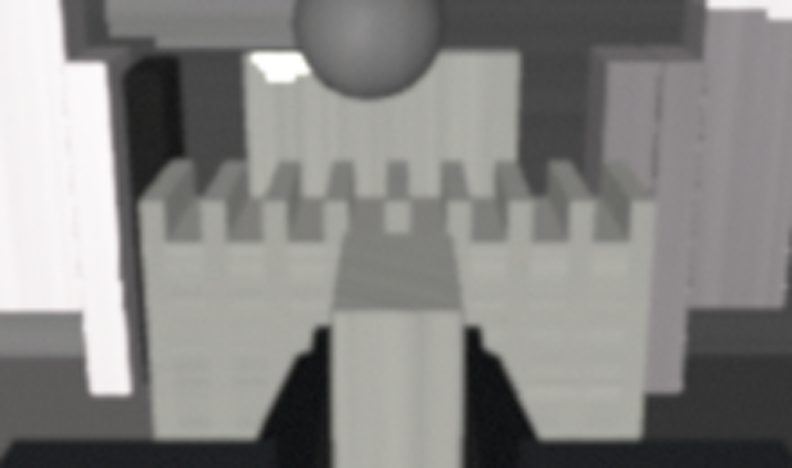

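```bash
python3 - <<'E'
from h import *
c,p,d=load('w2')
for z in (38,44):
  for x,y in[(183,60),(148,380),(605,50),(590,60),(650,390),(684,390),(130,392)]: print(z,(x,y),pz(c,210+(x+.5)/3.6-.5,140+(y+.5)/3.6-.5,z).round(1))
plan([478.9,65,66],0.021,2)
E
```

```text
38 (183, 60) [516.6 111.   38. ]
38 (148, 380) [438.5 122.1  38. ]
38 (605, 50) [520.8  17.2  38. ]
38 (590, 60) [518.5  20.4  38. ]
38 (650, 390) [4.385e+02 2.000e-01 3.800e+01]
38 (684, 390) [438.6  -8.1  38. ]
38 (130, 392) [435.3 126.6  38. ]
44 (183, 60) [517.6 109.9  44. ]
44 (148, 380) [441.4 120.7  44. ]
44 (605, 50) [521.7  18.4  44. ]
44 (590, 60) [519.4  21.5  44. ]
44 (650, 390) [441.3   1.7  44. ]
44 (684, 390) [441.5  -6.4  44. ]
44 (130, 392) [438.2 125.1  44. ]
n 2 step mm 28.2 rot/row deg 0.11
{'dx': 0.0015, 'dy': -0.0022, 'dz': 0.0352, 'rx': 0.0003, 'ry': 0.0011, 'rz': 0.0002}
{'dx': 0.0015, 'dy': -0.0021, 'dz': 0.0352, 'rx': 0.0003, 'ry': 0.0011, 'rz': 0.0002}
```

Emit:
{"fn": "arm_command", "kwargs": {"steps": [{"dx": 0.0022,"dy": -0.0035,"dz": 0.02,"rx": 0.0005,"ry": 0.002,"rz": 0,"claw": 1},{"dx": 0,"dy": 0,"dz": 0.02,"rx": 0,"ry": 0,"rz": 0,"claw": 1},{"dx": 0,"dy": 0,"dz": 0,"rx": 0,"ry": 0,"rz": 0,"claw": 1}]}}

```text
t: 6.38
eef_pos: [477.4, 61.4, 88.8]
tcp_rot: [3.141, 0.003, 0.019]
ft_force: [-0.4, 0.6, -5.1]
opening: 0.186
```

```bash
python3 -c "
from h import *
s=st();plan([478.9,65,56],0.021,2)"
```

```text
t 6.38 pos [477.4  61.4  88.8] rot [3.141e+00 3.000e-03 1.900e-02] F [-0.4  0.6 -5.1] op 0.186
n 2 step mm 16.5 rot/row deg 0.1
{'dx': 0.001, 'dy': -0.0023, 'dz': 0.0205, 'rx': 0.0, 'ry': 0.001, 'rz': -0.0005}
{'dx': 0.001, 'dy': -0.0023, 'dz': 0.0205, 'rx': 0.0, 'ry': 0.001, 'rz': -0.0005}
```

Emit:
{"fn": "arm_command", "kwargs": {"steps": [{"dx": 0.002,"dy": -0.0045,"dz": 0,"rx": 0,"ry": 0.002,"rz": 0,"claw": 1},{"dx": 0,"dy": 0,"dz": 0,"rx": 0,"ry": 0,"rz": 0,"claw": 1}]}}

```text
t: 6.62
eef_pos: [479.3, 64.3, 89.4]
tcp_rot: [3.141, -0.0, 0.018]
ft_force: [0.4, -0.1, -4.2]
opening: 0.189
```

```bash
python3 -c "
from h import *
s=st();plan([478.9,65,56],0.021,2)"
```

```text
t 6.62 pos [479.3  64.3  89.4] rot [ 3.141 -0.     0.018] F [ 0.4 -0.1 -4.2] op 0.189
n 2 step mm 16.7 rot/row deg 0.08
{'dx': -0.0002, 'dy': -0.0005, 'dz': 0.0209, 'rx': 0.0, 'ry': -0.0001, 'rz': -0.0009}
{'dx': -0.0002, 'dy': -0.0005, 'dz': 0.0209, 'rx': 0.0, 'ry': -0.0001, 'rz': -0.0009}
```

Good. Descending to just above the bed.

Emit:
{"fn": "arm_command", "kwargs": {"steps": [{"dx": 0,"dy": -0.0008,"dz": 0.015,"rx": 0,"ry": 0,"rz": 0,"claw": 1},{"dx": 0,"dy": -0.0005,"dz": 0.015,"rx": 0,"ry": 0,"rz": 0,"claw": 1},{"dx": 0,"dy": 0,"dz": 0,"rx": 0,"ry": 0,"rz": 0,"claw": 1}]}}

```text
t: 7.0
eef_pos: [479.4, 65.4, 64.2]
tcp_rot: [3.141, -0.001, 0.018]
ft_force: [0.0, 0.2, -4.3]
opening: 0.186
```

```bash
python3 -c "
from h import *
s=st();shot('wrist','w3');plan([478.9,65,56],0.021,1)
c,p,d=load('w3')
cv2.imwrite('pics/w3c.png',cv2.resize(cv2.cvtColor(p,cv2.COLOR_RGB2BGR)[100:300,170:470],None,fx=2.6,fy=2.6,interpolation=cv2.INTER_CUBIC))"
```

```text
t 7.0 pos [479.4  65.4  64.2] rot [ 3.141e+00 -1.000e-03  1.800e-02] F [ 0.   0.2 -4.3] op 0.186
n 1 step mm 8.6 rot/row deg 0.18
{'dx': -0.0009, 'dy': 0.0005, 'dz': 0.0107, 'rx': 0.0001, 'ry': -0.0011, 'rz': -0.0016}
```

View pics/w3c.png

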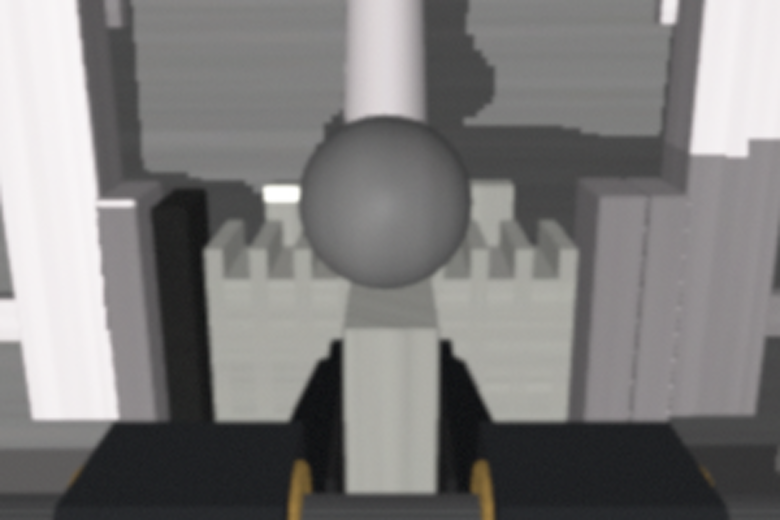

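```bash
python3 - <<'E'
from h import *
c,p,d=load('w3')
g=lambda x,y,z:pz(c,170+(x+.5)/2.6-.5,100+(y+.5)/2.6-.5,z).round(1)
for z in(40,44):print('jaw',z,g(207,190,z),g(578,180,z),g(212,400,z),g(570,400,z))
print('sink',g(207,250,57),g(576,250,57),g(218,400,57),g(568,400,57))
E
```

```text
jaw 40 [518.5 110.5  40. ] [522.5  22.1  40. ] [463.3 111.7  40. ] [465.   19.4  40. ]
jaw 44 [519.3 109.6  44. ] [523.2  23.   44. ] [465.3 110.8  44. ] [467.   20.4  44. ]
sink [508.5 107.3  57. ] [509.9  25.2  57. ] [471.8 106.4  57. ] [473.3  24.1  57. ]
```

Emit:
{"fn": "arm_command", "kwargs": {"steps": [{"dx": 0,"dy": 0,"dz": 0.006,"rx": 0,"ry": 0,"rz": -0.001,"claw": 1},{"dx": 0,"dy": 0,"dz": 0,"rx": 0,"ry": 0,"rz": 0,"claw": 1}]}}

```text
t: 7.3
eef_pos: [479.7, 65.4, 59.6]
tcp_rot: [3.141, -0.002, 0.02]
ft_force: [-0.9, 0.4, -4.5]
opening: 0.186
```

Emit:
{"fn": "arm_command", "kwargs": {"steps": [{"dx": 0,"dy": 0,"dz": 0.004,"rx": 0,"ry": 0,"rz": 0,"claw": 1},{"dx": 0,"dy": 0,"dz": 0,"rx": 0,"ry": 0,"rz": 0,"claw": 1}]}}

```text
t: 7.55
eef_pos: [479.9, 65.4, 56.3]
tcp_rot: [3.141, -0.002, 0.02]
ft_force: [-0.6, 0.0, -4.0]
opening: 0.188
```

Emit:
{"fn": "arm_command", "kwargs": {"steps": [{"dx": 0,"dy": 0,"dz": 0.0018,"rx": 0,"ry": 0,"rz": 0,"claw": 1},{"dx": 0,"dy": 0,"dz": 0,"rx": 0,"ry": 0,"rz": 0,"claw": 1}]}}

```text
t: 7.8
eef_pos: [480.3, 65.4, 55.7]
tcp_rot: [3.141, -0.004, 0.02]
ft_force: [-0.2, -0.2, -3.9]
opening: 0.19
```

Emit:
{"fn": "arm_command", "kwargs": {"steps": [{"dx": -0.0008,"dy": 0,"dz": 0.002,"rx": 0,"ry": 0,"rz": 0,"claw": 1},{"dx": 0,"dy": 0,"dz": 0,"rx": 0,"ry": 0,"rz": 0,"claw": 1}]}}

```text
t: 8.05
eef_pos: [480.8, 65.3, 55.8]
tcp_rot: [3.141, -0.007, 0.02]
ft_force: [0.8, -0.1, -5.1]
opening: 0.186
```

Emit:
{"fn": "arm_command", "kwargs": {"steps": [{"dx": -0.0015,"dy": 0,"dz": 0.0035,"rx": 0,"ry": 0.004,"rz": 0,"claw": 1}]}}

```text
t: 8.18
eef_pos: [481.5, 65.3, 54.8]
tcp_rot: [3.141, -0.019, 0.02]
ft_force: [-1.7, -0.1, 39.6]
opening: 0.189
```

```bash
python3 -c "
from h import *
s=st()"
```

```text
t 8.18 pos [481.5  65.3  54.8] rot [ 3.141 -0.019  0.02 ] F [-1.7 -0.1 39.6] op 0.189
```

Emit:
{"fn": "arm_command", "kwargs": {"steps": [{"dx": 0,"dy": 0,"dz": -0.001,"rx": 0,"ry": -0.01,"rz": 0,"claw": 1}]}}

```text
t: 8.3
eef_pos: [481.5, 65.3, 55.8]
tcp_rot: [3.141, -0.004, 0.02]
ft_force: [-0.2, 0.1, -5.5]
opening: 0.191
```

```bash
python3 -c "
from h import *
s=st()"
```

```text
t 8.3 pos [481.5  65.3  55.8] rot [ 3.141 -0.004  0.02 ] F [-0.2  0.1 -5.5] op 0.191
```

Emit:
{"fn": "arm_command", "kwargs": {"steps": [{"dx": 0,"dy": 0,"dz": 0,"rx": 0,"ry": 0,"rz": 0,"claw": -1},{"dx": 0,"dy": 0,"dz": 0,"rx": 0,"ry": 0,"rz": 0,"claw": -1},{"dx": 0,"dy": 0,"dz": 0,"rx": 0,"ry": 0,"rz": 0,"claw": -1},{"dx": 0,"dy": 0,"dz": 0,"rx": 0,"ry": 0,"rz": 0,"claw": -1},{"dx": 0,"dy": 0,"dz": 0,"rx": 0,"ry": 0,"rz": 0,"claw": -1}]}}

```text
t: 8.93
eef_pos: [481.6, 65.4, 55.3]
tcp_rot: [3.141, -0.004, 0.02]
ft_force: [0.1, 0.8, 0.2]
opening: 0.654
```

Emit:
{"fn": "arm_command", "kwargs": {"steps": [{"dx": -0.01,"dy": 0,"dz": -0.05,"rx": 0,"ry": 0,"rz": 0,"claw": -1},{"dx": -0.02,"dy": 0,"dz": -0.07,"rx": 0,"ry": 0,"rz": 0,"claw": 1},{"dx": 0,"dy": 0,"dz": -0.04,"rx": 0,"ry": 0,"rz": 0,"claw": 1},{"dx": 0,"dy": 0,"dz": 0,"rx": 0,"ry": 0,"rz": 0,"claw": 1}]}}

```text
t: 9.43
eef_pos: [456.3, 64.9, 186.3]
tcp_rot: [3.141, -0.002, 0.02]
ft_force: [-0.7, 0.6, -0.7]
opening: 0.564
```

```bash
python3 -c "
from h import *
s=st();shot('wrist','w4')"
```

```text
t 9.43 pos [456.3  64.9 186.3] rot [ 3.141e+00 -2.000e-03  2.000e-02] F [-0.7  0.6 -0.7] op 0.564
```

View pics/w4.png

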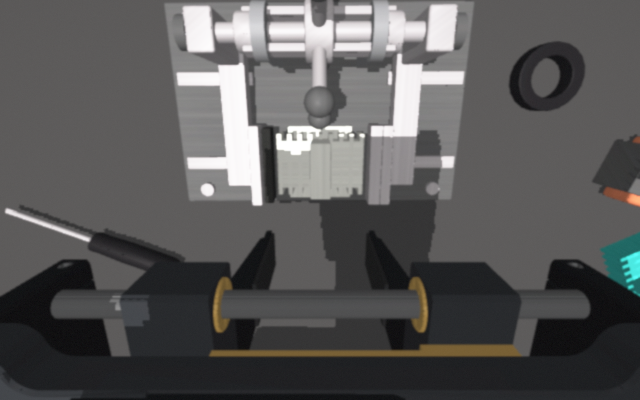

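Emit:
{"fn": "arm_command", "kwargs": {"steps": [{"dx": 0.05,"dy": -0.002,"dz": 0,"rx": 0,"ry": 0,"rz": 0,"claw": 1},{"dx": 0.05,"dy": -0.002,"dz": 0,"rx": 0,"ry": 0,"rz": 0,"claw": 1},{"dx": 0.025,"dy": 0,"dz": 0,"rx": 0,"ry": 0,"rz": 0,"claw": 1},{"dx": 0,"dy": 0,"dz": 0,"rx": 0,"ry": 0,"rz": 0,"claw": 1},{"dx": 0,"dy": 0,"dz": 0,"rx": 0,"ry": 0,"rz": 0,"claw": 1},{"dx": 0,"dy": 0,"dz": 0,"rx": 0,"ry": 0,"rz": 0,"claw": 1}]}}

```text
t: 10.22
eef_pos: [554.3, 70.1, 177.2]
tcp_rot: [3.141, 0.012, 0.02]
ft_force: [0.4, -0.4, 1.3]
opening: 0.005
```

```bash
python3 -c "
from h import *
s=st();plan([573,67.6,157],0.02,1);shot('wrist','w5');shot('top','t5')
c,p,d=load('t5');cv2.imwrite('pics/t5c.png',cv2.resize(cv2.cvtColor(p,cv2.COLOR_RGB2BGR)[150:270,200:360],None,fx=5,fy=5,interpolation=cv2.INTER_CUBIC))"
```

```text
t 10.22 pos [554.3  70.1 177.2] rot [3.141 0.012 0.02 ] F [ 0.4 -0.4  1.3] op 0.005
n 1 step mm 27.6 rot/row deg 0.67
{'dx': 0.0236, 'dy': 0.0036, 'dz': 0.025, 'rx': 0.0002, 'ry': 0.0075, 'rz': 0.0}
```

View pics/w5.png

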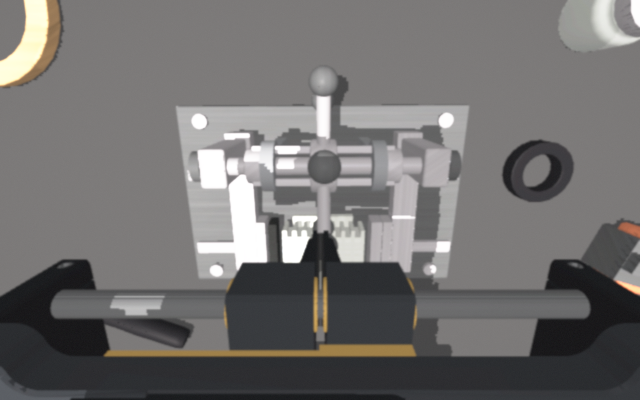

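View pics/t5c.png

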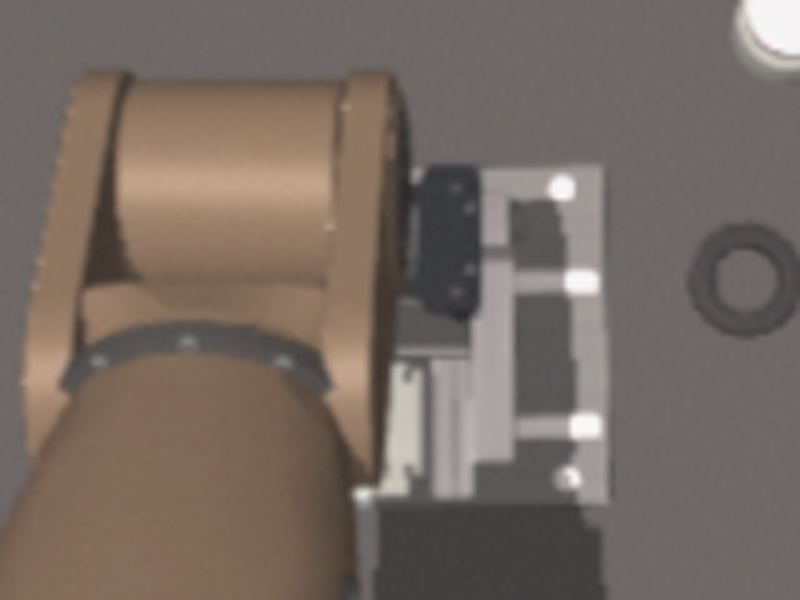

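```bash
python3 - <<'E'
from h import *
from scipy.optimize import least_squares
c,p,d=load('w5');c2,_,_=load('w2');c4,_,_=load('w4')
obs=[(c,(324,167),0),(c,(323,82),1.0472),(c2,(390*.8,183*.8),-1.0472),(c4,(319,101),-1.0472)]
def f(q):
  ax,ay,th=q;r=[]
  for cc,uv,k in obs: r+=list(proj(cc,np.array([ax+65*np.sin(th+k),ay,100+65*np.cos(th+k)]))-uv)
  return r
s=least_squares(f,[588.5,67.7,.2]);print(s.x,np.round(s.fun,1))
cv2.imwrite('pics/w5c.png',cv2.resize(cv2.cvtColor(p,cv2.COLOR_RGB2BGR)[60:300,220:430],None,fx=2.5,fy=2.5,interpolation=cv2.INTER_CUBIC))
E
```

```text
[5.87335386e+02 6.84597648e+01 1.98121611e-01] [ 1.2 -0.4  3.  -0.5 -2.   0.3 -1.4  0.6]
```

View pics/w5c.png

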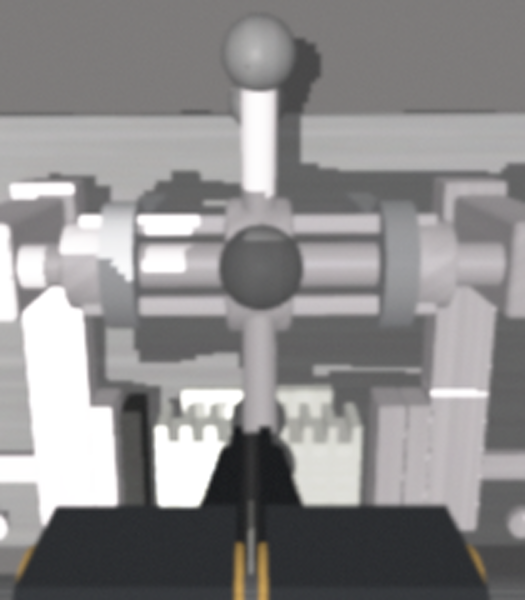

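Emit:
{"fn": "arm_command", "kwargs": {"steps": [{"dx": 0.022,"dy": 0.003,"dz": 0,"rx": 0,"ry": 0.007,"rz": 0,"claw": 0.83},{"dx": 0,"dy": 0,"dz": 0.012,"rx": 0,"ry": 0,"rz": 0,"claw": 0.83},{"dx": 0,"dy": 0,"dz": 0.012,"rx": 0,"ry": 0,"rz": 0,"claw": 0.83},{"dx": 0,"dy": 0,"dz": 0,"rx": 0,"ry": 0,"rz": 0,"claw": 0.83}]}}

```text
t: 10.82
eef_pos: [573.2, 67.8, 156.9]
tcp_rot: [3.141, -0.001, 0.02]
ft_force: [-0.1, -0.0, -0.2]
opening: 0.083
```

```bash
python3 -c "
from h import *
s=st();plan([573,68.2,157],0.02,1)"
```

```text
t 10.82 pos [573.2  67.8 156.9] rot [ 3.141e+00 -1.000e-03  2.000e-02] F [-0.1 -0.  -0.2] op 0.083
n 1 step mm 0.4 rot/row deg 0.06
{'dx': -0.0002, 'dy': -0.0004, 'dz': -0.0002, 'rx': 0.0002, 'ry': -0.0006, 'rz': 0.0}
```

Emit:
{"fn": "arm_command", "kwargs": {"steps": [{"dx": 0.005,"dy": 0,"dz": 0,"rx": 0,"ry": 0,"rz": 0,"claw": 0.83},{"dx": 0.004,"dy": 0,"dz": 0,"rx": 0,"ry": 0,"rz": 0,"claw": 0.83}]}}

```text
t: 11.08
eef_pos: [580.7, 68.1, 157.0]
tcp_rot: [3.141, -0.001, 0.02]
ft_force: [-0.2, 0.9, 0.5]
opening: 0.087
```

Emit:
{"fn": "arm_command", "kwargs": {"steps": [{"dx": 0.004,"dy": 0,"dz": 0,"rx": 0,"ry": 0,"rz": 0,"claw": 0.83},{"dx": 0.004,"dy": 0,"dz": 0,"rx": 0,"ry": 0,"rz": 0,"claw": 0.83}]}}

```text
t: 11.32
eef_pos: [585.2, 68.3, 156.6]
tcp_rot: [3.141, 0.005, 0.02]
ft_force: [-6.1, -0.7, 1.2]
opening: 0.085
```

Emit:
{"fn": "arm_command", "kwargs": {"steps": [{"dx": 0.004,"dy": 0,"dz": 0,"rx": 0,"ry": 0,"rz": 0,"claw": 0.83},{"dx": 0.004,"dy": 0,"dz": 0,"rx": 0,"ry": 0,"rz": 0,"claw": 0.83}]}}

```text
t: 11.58
eef_pos: [589.3, 68.5, 156.1]
tcp_rot: [3.141, 0.011, 0.021]
ft_force: [-6.2, -0.9, 0.9]
opening: 0.088
```

Emit:
{"fn": "arm_command", "kwargs": {"steps": [{"dx": 0.006,"dy": 0.0005,"dz": 0.001,"rx": 0,"ry": 0.004,"rz": 0,"claw": 0.83},{"dx": 0.006,"dy": 0.0005,"dz": 0.002,"rx": 0,"ry": 0.002,"rz": 0,"claw": 0.83},{"dx": 0.006,"dy": 0,"dz": 0.002,"rx": 0,"ry": 0.002,"rz": 0,"claw": 0.83}]}}

```text
t: 11.95
eef_pos: [600.7, 68.7, 151.6]
tcp_rot: [-3.141, 0.007, 0.021]
ft_force: [-5.8, -0.2, 1.8]
opening: 0.086
```

```bash
python3 -c "
from h import *
s=st()"
```

```text
t 11.95 pos [600.7  68.7 151.6] rot [-3.141  0.007  0.021] F [-5.8 -0.2  1.8] op 0.086
```

Emit:
{"fn": "arm_command", "kwargs": {"steps": [{"dx": 0.006,"dy": 0.0005,"dz": 0.003,"rx": 0,"ry": 0.003,"rz": 0,"claw": 0.83},{"dx": 0.005,"dy": 0.0005,"dz": 0.003,"rx": 0,"ry": 0.003,"rz": 0,"claw": 0.83},{"dx": 0.002,"dy": 0,"dz": 0,"rx": 0,"ry": 0,"rz": 0,"claw": 0.83}]}}

```text
t: 12.32
eef_pos: [608.1, 68.8, 146.2]
tcp_rot: [-3.14, 0.007, 0.022]
ft_force: [-7.2, -1.0, 1.0]
opening: 0.086
```

```bash
python3 -c "
from h import *
s=st()"
```

```text
t 12.32 pos [608.1  68.8 146.2] rot [-3.14   0.007  0.022] F [-7.2 -1.   1. ] op 0.086
```

Emit:
{"fn": "arm_command", "kwargs": {"steps": [{"dx": -0.01,"dy": 0,"dz": -0.03,"rx": 0,"ry": 0.002,"rz": 0,"claw": 0.83},{"dx": 0,"dy": 0,"dz": -0.03,"rx": 0,"ry": 0.002,"rz": 0,"claw": 0.83},{"dx": -0.04,"dy": 0,"dz": -0.01,"rx": 0,"ry": 0,"rz": 0,"claw": 0.83},{"dx": -0.045,"dy": 0,"dz": 0,"rx": 0,"ry": 0,"rz": 0,"claw": 0.83},{"dx": 0,"dy": 0,"dz": 0,"rx": 0,"ry": 0,"rz": 0,"claw": 0.83}]}}

```text
t: 12.95
eef_pos: [531.7, 67.1, 204.5]
tcp_rot: [-3.14, -0.002, 0.022]
ft_force: [0.5, 0.2, 1.1]
opening: 0.086
```

```bash
python3 -c "
from h import *
s=st();shot('wrist','w6');plan([535,68.2,152],0.02,2)
c,p,d=load('w6');cv2.imwrite('pics/w6c.png',cv2.resize(cv2.cvtColor(p,cv2.COLOR_RGB2BGR)[:,170:480],None,fx=1.5,fy=1.5,interpolation=cv2.INTER_CUBIC))"
```

```text
t 12.95 pos [531.7  67.1 204.5] rot [-3.14e+00 -2.00e-03  2.20e-02] F [0.5 0.2 1.1] op 0.086
n 2 step mm 26.3 rot/row deg 0.1
{'dx': 0.0012, 'dy': -0.0006, 'dz': 0.0329, 'rx': -0.0004, 'ry': -0.0009, 'rz': 0.0005}
{'dx': 0.0012, 'dy': -0.0007, 'dz': 0.0329, 'rx': -0.0004, 'ry': -0.0009, 'rz': 0.0005}
```

View pics/w6c.png

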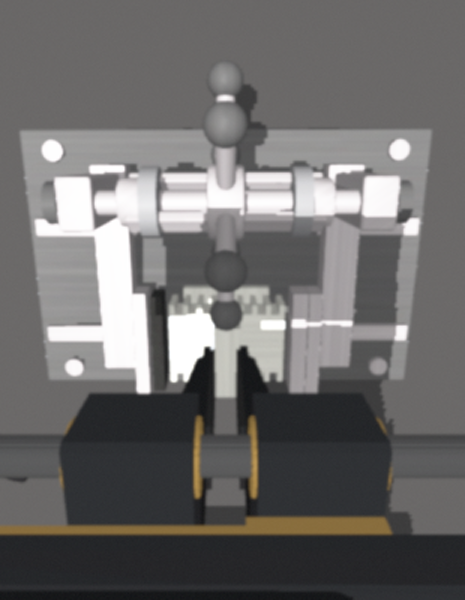

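```bash
cat >> h.py <<'E'
def theta(c,obs,ax=587.5,ay=68.2):
    from scipy.optimize import least_squares
    f=lambda q:np.ravel([proj(c,np.array([ax+q[1]+65*np.sin(q[0]+k),ay+q[2],100+65*np.cos(q[0]+k)]))-uv for uv,k in obs])
    s=least_squares(f,[.3,0,0]);print('theta',s.x.round(3),s.fun.round(1))
E
python3 - <<'E'
from h import *
c,p,d=load('w6')
theta(c,[((319.7,82.3),0),((320.3,180.3),-1.0472),((319.7,52.5),1.0472),((320.3,209),-2.0944)])
E
```

```text
theta [0.626 0.763 0.862] [ 1.2 -0.3 -1.4  0.3  1.9  0.  -1.9  0. ]
```

Emit:
{"fn": "arm_command", "kwargs": {"steps": [{"dx": 0.002,"dy": -0.001,"dz": 0.03,"rx": 0,"ry": -0.001,"rz": 0,"claw": 0.83},{"dx": 0.002,"dy": -0.001,"dz": 0.028,"rx": 0,"ry": -0.001,"rz": 0,"claw": 0.83},{"dx": 0.004,"dy": 0,"dz": 0,"rx": 0,"ry": 0,"rz": 0,"claw": 0.83}]}}

```text
t: 13.38
eef_pos: [542.9, 68.8, 157.7]
tcp_rot: [-3.14, -0.002, 0.021]
ft_force: [-6.5, -3.4, -0.2]
opening: 0.083
```

Emit:
{"fn": "arm_command", "kwargs": {"steps": [{"dx": 0.005,"dy": 0.0015,"dz": 0,"rx": 0,"ry": 0,"rz": 0,"claw": 0.83},{"dx": 0.006,"dy": 0.0005,"dz": 0,"rx": 0,"ry": 0.001,"rz": 0,"claw": 0.83}]}}

```text
t: 13.62
eef_pos: [550.7, 67.3, 158.3]
tcp_rot: [-3.14, 0.003, 0.022]
ft_force: [-8.0, 3.2, 3.4]
opening: 0.086
```

Emit:
{"fn": "arm_command", "kwargs": {"steps": [{"dx": 0.006,"dy": 0.0005,"dz": 0,"rx": 0,"ry": 0.002,"rz": 0,"claw": 0.83},{"dx": 0.006,"dy": 0.0005,"dz": 0,"rx": 0,"ry": 0.002,"rz": 0,"claw": 0.83}]}}

```text
t: 13.88
eef_pos: [559.6, 67.4, 159.7]
tcp_rot: [-3.139, 0.001, 0.022]
ft_force: [-7.1, 2.9, 0.9]
opening: 0.084
```

Emit:
{"fn": "arm_command", "kwargs": {"steps": [{"dx": 0.006,"dy": 0.0005,"dz": 0,"rx": 0,"ry": 0.002,"rz": 0,"claw": 0.83},{"dx": 0.006,"dy": 0.0005,"dz": 0,"rx": 0,"ry": 0.002,"rz": 0,"claw": 0.83}]}}

```text
t: 14.12
eef_pos: [568.7, 67.6, 161.1]
tcp_rot: [-3.138, -0.001, 0.022]
ft_force: [-5.7, 2.7, 1.1]
opening: 0.087
```

Emit:
{"fn": "arm_command", "kwargs": {"steps": [{"dx": 0.006,"dy": -0.0005,"dz": 0.004,"rx": 0,"ry": 0,"rz": 0,"claw": 0.83},{"dx": 0.006,"dy": -0.0003,"dz": 0.004,"rx": 0,"ry": 0.001,"rz": 0,"claw": 0.83}]}}

```text
t: 14.38
eef_pos: [578.2, 68.4, 156.4]
tcp_rot: [-3.138, 0.0, 0.022]
ft_force: [-6.9, -1.9, 2.9]
opening: 0.089
```

Emit:
{"fn": "arm_command", "kwargs": {"steps": [{"dx": 0.006,"dy": 0,"dz": 0.002,"rx": 0,"ry": 0.002,"rz": 0,"claw": 0.83},{"dx": 0.006,"dy": 0,"dz": 0.002,"rx": 0,"ry": 0.002,"rz": 0,"claw": 0.83}]}}

```text
t: 14.62
eef_pos: [587.7, 68.5, 154.6]
tcp_rot: [-3.138, -0.003, 0.022]
ft_force: [-6.3, -0.1, 2.1]
opening: 0.089
```

Emit:
{"fn": "arm_command", "kwargs": {"steps": [{"dx": 0.006,"dy": 0,"dz": 0.002,"rx": 0,"ry": 0.002,"rz": 0,"claw": 0.83},{"dx": 0.006,"dy": 0,"dz": 0.002,"rx": 0,"ry": 0.002,"rz": 0,"claw": 0.83}]}}

```text
t: 14.88
eef_pos: [596.7, 68.7, 152.5]
tcp_rot: [-3.138, -0.005, 0.022]
ft_force: [-7.7, -0.8, -1.5]
opening: 0.081
```

Emit:
{"fn": "arm_command", "kwargs": {"steps": [{"dx": 0.006,"dy": 0.0005,"dz": 0.003,"rx": 0,"ry": 0,"rz": 0,"claw": 0.83},{"dx": 0.006,"dy": 0.0005,"dz": 0.003,"rx": 0,"ry": 0,"rz": 0,"claw": 0.83},{"dx": 0.004,"dy": 0,"dz": 0.001,"rx": 0,"ry": 0,"rz": 0,"claw": 0.83}]}}

```text
t: 15.25
eef_pos: [607.7, 68.9, 147.9]
tcp_rot: [-3.137, 0.005, 0.023]
ft_force: [-10.0, -0.9, -3.6]
opening: 0.084
```

```bash
python3 -c "
from h import *
s=st()"
```

```text
t 15.25 pos [607.7  68.9 147.9] rot [-3.137  0.005  0.023] F [-10.   -0.9  -3.6] op 0.084
```

Emit:
{"fn": "arm_command", "kwargs": {"steps": [{"dx": -0.01,"dy": 0,"dz": -0.03,"rx": 0,"ry": 0.002,"rz": 0,"claw": 0.83},{"dx": 0,"dy": 0,"dz": -0.03,"rx": -0.001,"ry": 0.002,"rz": 0,"claw": 0.83},{"dx": -0.04,"dy": 0,"dz": -0.005,"rx": -0.001,"ry": 0,"rz": 0,"claw": 0.83},{"dx": -0.045,"dy": 0,"dz": 0,"rx": 0,"ry": 0,"rz": 0,"claw": 0.83},{"dx": 0,"dy": 0,"dz": 0,"rx": 0,"ry": 0,"rz": 0,"claw": 0.83}]}}

```text
t: 15.88
eef_pos: [535.2, 66.6, 206.0]
tcp_rot: [-3.14, -0.008, 0.022]
ft_force: [0.3, 0.5, 0.5]
opening: 0.084
```

```bash
python3 -c "
from h import *
s=st();shot('wrist','w7');plan([534,68.3,152],0.021,2)
c,p,d=load('w7');cv2.imwrite('pics/w7c.png',cv2.resize(cv2.cvtColor(p,cv2.COLOR_RGB2BGR)[:280,190:450],None,fx=2.1,fy=2.1,interpolation=cv2.INTER_CUBIC))"
```

```text
t 15.88 pos [535.2  66.6 206. ] rot [-3.14  -0.008  0.022] F [0.3 0.5 0.5] op 0.084
n 2 step mm 27.1 rot/row deg 0.28
{'dx': -0.0019, 'dy': -0.001, 'dz': 0.0337, 'rx': -0.0004, 'ry': -0.003, 'rz': 0.0005}
{'dx': -0.0017, 'dy': -0.001, 'dz': 0.0338, 'rx': -0.0004, 'ry': -0.003, 'rz': 0.0005}
```

View pics/w7c.png

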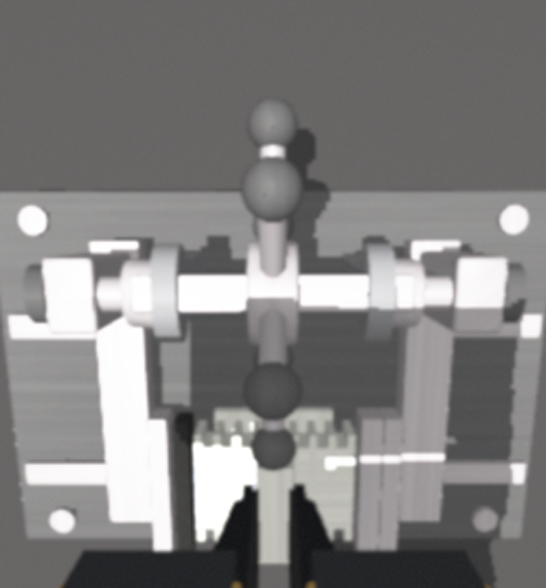

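Emit:
{"fn": "arm_command", "kwargs": {"steps": [{"dx": -0.004,"dy": -0.0015,"dz": 0.03,"rx": 0,"ry": -0.003,"rz": 0,"claw": 0.83},{"dx": 0,"dy": -0.001,"dz": 0.028,"rx": 0,"ry": -0.002,"rz": 0,"claw": 0.83},{"dx": 0,"dy": 0,"dz": 0.005,"rx": 0,"ry": 0,"rz": 0,"claw": 0.83}]}}

```text
t: 16.3
eef_pos: [538.8, 68.5, 156.5]
tcp_rot: [-3.14, -0.008, 0.022]
ft_force: [-0.6, 0.7, -0.5]
opening: 0.085
```

```bash
python3 - <<'E'
from h import *
st()
c,p,d=load('w7')
g=lambda x,y:(190+(x+.5)/2.1-.5,(y+.5)/2.1-.5)
theta(c,[(g(272,188),0),(g(272,390),-1.0472),(g(272,123),1.0472),(g(273,447),-2.0944)])
E
```

```text
t 16.3 pos [538.8  68.5 156.5] rot [-3.14  -0.008  0.022] F [-0.6  0.7 -0.5] op 0.085
theta [0.617 0.887 0.87 ] [ 1.  -0.3 -1.1  0.4  1.8 -0.1 -2.   0.1]
```

Emit:
{"fn": "arm_command", "kwargs": {"steps": [{"dx": 0.005,"dy": 0,"dz": 0,"rx": 0,"ry": -0.003,"rz": 0,"claw": 0.83},{"dx": 0.006,"dy": 0.0003,"dz": 0.001,"rx": 0,"ry": 0,"rz": 0,"claw": 0.83},{"dx": 0.006,"dy": 0.0003,"dz": 0.001,"rx": 0,"ry": 0.001,"rz": 0,"claw": 0.83}]}}

```text
t: 16.68
eef_pos: [551.6, 67.5, 156.2]
tcp_rot: [3.141, 0.003, 0.022]
ft_force: [-8.6, 0.2, 2.4]
opening: 0.083
```

Emit:
{"fn": "arm_command", "kwargs": {"steps": [{"dx": 0.006,"dy": 0.0003,"dz": 0.001,"rx": 0,"ry": 0.001,"rz": 0,"claw": 0.83},{"dx": 0.006,"dy": 0.0003,"dz": 0.001,"rx": 0,"ry": 0.001,"rz": 0,"claw": 0.83}]}}

```text
t: 16.92
eef_pos: [560.3, 67.5, 156.0]
tcp_rot: [-3.141, 0.005, 0.022]
ft_force: [-7.5, 1.6, 2.7]
opening: 0.086
```

Emit:
{"fn": "arm_command", "kwargs": {"steps": [{"dx": 0.005,"dy": 0.0003,"dz": 0.001,"rx": 0,"ry": 0.001,"rz": 0,"claw": 0.83},{"dx": 0.005,"dy": 0.0003,"dz": 0.001,"rx": 0,"ry": 0.001,"rz": 0,"claw": 0.83}]}}

```text
t: 17.18
eef_pos: [567.7, 67.7, 155.8]
tcp_rot: [-3.14, 0.006, 0.022]
ft_force: [-7.3, 1.8, 1.9]
opening: 0.081
```

Emit:
{"fn": "arm_command", "kwargs": {"steps": [{"dx": 0.004,"dy": -0.0003,"dz": 0.001,"rx": 0,"ry": 0.002,"rz": 0,"claw": 0.83},{"dx": 0.004,"dy": 0,"dz": 0.001,"rx": 0,"ry": 0.002,"rz": 0,"claw": 0.83}]}}

```text
t: 17.42
eef_pos: [573.6, 68.1, 155.8]
tcp_rot: [-3.14, 0.004, 0.023]
ft_force: [-6.5, -0.1, 1.9]
opening: 0.084
```

Emit:
{"fn": "arm_command", "kwargs": {"steps": [{"dx": 0.004,"dy": 0,"dz": 0.001,"rx": 0,"ry": 0.002,"rz": 0,"claw": 0.83},{"dx": 0.004,"dy": 0,"dz": 0.001,"rx": 0,"ry": 0.002,"rz": 0,"claw": 0.83}]}}

```text
t: 17.68
eef_pos: [579.6, 68.3, 155.7]
tcp_rot: [-3.14, 0.001, 0.023]
ft_force: [-5.2, -1.3, 1.3]
opening: 0.089
```

Emit:
{"fn": "arm_command", "kwargs": {"steps": [{"dx": 0.004,"dy": 0,"dz": 0.001,"rx": 0,"ry": 0.001,"rz": 0,"claw": 0.83},{"dx": 0.004,"dy": 0,"dz": 0.001,"rx": 0,"ry": 0.001,"rz": 0,"claw": 0.83}]}}

```text
t: 17.92
eef_pos: [585.2, 68.4, 155.3]
tcp_rot: [-3.14, 0.002, 0.023]
ft_force: [-7.4, -0.5, 0.0]
opening: 0.087
```

Emit:
{"fn": "arm_command", "kwargs": {"steps": [{"dx": 0.004,"dy": 0,"dz": 0.002,"rx": 0,"ry": 0.001,"rz": 0,"claw": 0.83},{"dx": 0.004,"dy": 0,"dz": 0.002,"rx": 0,"ry": 0.001,"rz": 0,"claw": 0.83}]}}

```text
t: 18.18
eef_pos: [591.2, 68.5, 153.6]
tcp_rot: [-3.14, 0.003, 0.023]
ft_force: [-6.0, -0.8, 1.8]
opening: 0.086
```

Emit:
{"fn": "arm_command", "kwargs": {"steps": [{"dx": 0.004,"dy": 0,"dz": 0.002,"rx": 0,"ry": 0.001,"rz": 0,"claw": 0.83},{"dx": 0.004,"dy": 0,"dz": 0.002,"rx": 0,"ry": 0.001,"rz": 0,"claw": 0.83}]}}

```text
t: 18.42
eef_pos: [597.2, 68.7, 151.9]
tcp_rot: [-3.14, 0.003, 0.023]
ft_force: [-6.9, -0.6, 2.0]
opening: 0.083
```

Emit:
{"fn": "arm_command", "kwargs": {"steps": [{"dx": 0.004,"dy": 0,"dz": 0.002,"rx": 0,"ry": 0.001,"rz": 0,"claw": 0.83},{"dx": 0.004,"dy": 0,"dz": 0.002,"rx": 0,"ry": 0.001,"rz": 0,"claw": 0.83}]}}

```text
t: 18.68
eef_pos: [602.7, 68.8, 149.9]
tcp_rot: [-3.14, 0.005, 0.023]
ft_force: [-7.2, 0.0, 0.3]
opening: 0.084
```

Emit:
{"fn": "arm_command", "kwargs": {"steps": [{"dx": -0.012,"dy": 0,"dz": -0.03,"rx": 0,"ry": 0.002,"rz": 0,"claw": 0.83},{"dx": 0,"dy": 0,"dz": -0.03,"rx": 0,"ry": 0.002,"rz": 0,"claw": 0.83},{"dx": -0.04,"dy": 0,"dz": -0.005,"rx": 0,"ry": 0,"rz": 0,"claw": 0.83},{"dx": -0.045,"dy": 0,"dz": 0,"rx": 0,"ry": 0,"rz": 0,"claw": 0.83},{"dx": 0,"dy": 0,"dz": 0,"rx": 0,"ry": 0,"rz": 0,"claw": 0.83}]}}

```text
t: 19.3
eef_pos: [528.0, 66.7, 208.1]
tcp_rot: [-3.14, -0.008, 0.023]
ft_force: [-0.6, -0.1, 1.3]
opening: 0.079
```

```bash
python3 -c "
from h import *
s=st();shot('wrist','w8');plan([530,68.3,152],0.021,2)
c,p,d=load('w8');cv2.imwrite('pics/w8c.png',cv2.resize(cv2.cvtColor(p,cv2.COLOR_RGB2BGR)[:280,190:450],None,fx=2.1,fy=2.1,interpolation=cv2.INTER_CUBIC))"
```

```text
t 19.3 pos [528.   66.7 208.1] rot [-3.14  -0.008  0.023] F [-0.6 -0.1  1.3] op 0.079
n 2 step mm 28.1 rot/row deg 0.27
{'dx': 0.0001, 'dy': -0.001, 'dz': 0.0351, 'rx': -0.0004, 'ry': -0.003, 'rz': 0.0005}
{'dx': 0.0003, 'dy': -0.001, 'dz': 0.0351, 'rx': -0.0004, 'ry': -0.003, 'rz': 0.0005}
```

View pics/w8c.png

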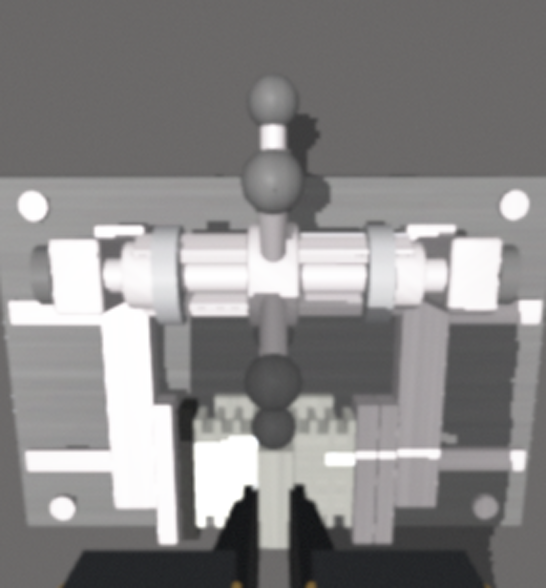

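Emit:
{"fn": "arm_command", "kwargs": {"steps": [{"dx": -0.003,"dy": -0.0015,"dz": 0.03,"rx": 0,"ry": -0.003,"rz": 0,"claw": 0.83},{"dx": 0,"dy": -0.001,"dz": 0.03,"rx": 0,"ry": -0.003,"rz": 0,"claw": 0.83},{"dx": 0,"dy": 0,"dz": 0.005,"rx": 0,"ry": 0,"rz": 0,"claw": 0.83}]}}

```text
t: 19.73
eef_pos: [532.3, 68.5, 157.0]
tcp_rot: [-3.141, -0.006, 0.022]
ft_force: [-0.0, 0.8, 1.3]
opening: 0.08
```

```bash
python3 - <<'E'
from h import *
st()
c,p,d=load('w8')
g=lambda x,y:(190+(x+.5)/2.1-.5,(y+.5)/2.1-.5)
theta(c,[(g(272,180),0),(g(272,381),-1.0472),(g(272,100),1.0472),(g(273,428),-2.0944)])
E
```

```text
t 19.73 pos [532.3  68.5 157. ] rot [-3.141 -0.006  0.022] F [-0.   0.8  1.3] op 0.08
theta [0.532 0.686 1.002] [ 0.9 -0.3 -1.1  0.4  1.9  0.4 -1.9 -0.5]
```

Emit:
{"fn": "arm_command", "kwargs": {"steps": [{"dx": 0.005,"dy": 0,"dz": 0.001,"rx": 0,"ry": -0.002,"rz": 0,"claw": 0.83},{"dx": 0.005,"dy": 0.0003,"dz": 0.002,"rx": 0,"ry": 0,"rz": 0,"claw": 0.83}]}}

```text
t: 19.98
eef_pos: [540.3, 67.9, 155.5]
tcp_rot: [-3.142, 0.001, 0.023]
ft_force: [-10.3, -5.7, 3.6]
opening: 0.084
```

Emit:
{"fn": "arm_command", "kwargs": {"steps": [{"dx": 0.004,"dy": 0.0003,"dz": 0.001,"rx": 0,"ry": 0.001,"rz": 0,"claw": 0.83},{"dx": 0.004,"dy": 0.0003,"dz": 0.001,"rx": 0,"ry": 0.001,"rz": 0,"claw": 0.83}]}}

```text
t: 20.23
eef_pos: [545.0, 67.2, 154.9]
tcp_rot: [3.141, 0.005, 0.023]
ft_force: [-8.8, 2.2, 3.8]
opening: 0.083
```

Emit:
{"fn": "arm_command", "kwargs": {"steps": [{"dx": 0.004,"dy": 0.0003,"dz": 0.001,"rx": 0,"ry": 0.001,"rz": 0,"claw": 0.83}]}}

```text
t: 20.35
eef_pos: [547.4, 67.2, 154.7]
tcp_rot: [-3.141, 0.006, 0.022]
ft_force: [-8.9, 1.4, 2.8]
opening: 0.085
```

Emit:
{"fn": "arm_command", "kwargs": {"steps": [{"dx": 0.004,"dy": 0.0003,"dz": 0.001,"rx": 0,"ry": 0.001,"rz": 0,"claw": 0.83}]}}

```text
t: 20.48
eef_pos: [549.8, 67.3, 154.5]
tcp_rot: [-3.141, 0.008, 0.023]
ft_force: [-7.8, 0.6, 3.4]
opening: 0.086
```

Emit:
{"fn": "arm_command", "kwargs": {"steps": [{"dx": 0.004,"dy": 0,"dz": 0.001,"rx": 0,"ry": 0.002,"rz": 0,"claw": 0.83}]}}

```text
t: 20.6
eef_pos: [552.3, 67.5, 154.3]
tcp_rot: [-3.141, 0.007, 0.023]
ft_force: [-7.9, 0.1, 3.0]
opening: 0.088
```

Emit:
{"fn": "arm_command", "kwargs": {"steps": [{"dx": 0.004,"dy": 0,"dz": 0.001,"rx": 0,"ry": 0.002,"rz": 0,"claw": 0.83}]}}

```text
t: 20.72
eef_pos: [554.8, 67.6, 154.2]
tcp_rot: [-3.141, 0.006, 0.023]
ft_force: [-7.2, -0.5, 3.6]
opening: 0.082
```

Emit:
{"fn": "arm_command", "kwargs": {"steps": [{"dx": 0.004,"dy": 0,"dz": 0.001,"rx": 0,"ry": 0.002,"rz": 0,"claw": 0.83}]}}

```text
t: 20.85
eef_pos: [557.5, 67.7, 154.0]
tcp_rot: [-3.141, 0.005, 0.023]
ft_force: [-8.0, 0.2, 2.2]
opening: 0.081
```

Emit:
{"fn": "arm_command", "kwargs": {"steps": [{"dx": 0.004,"dy": 0,"dz": 0.001,"rx": 0,"ry": 0.002,"rz": 0,"claw": 0.83}]}}

```text
t: 20.98
eef_pos: [560.0, 67.8, 153.9]
tcp_rot: [-3.141, 0.005, 0.023]
ft_force: [-8.6, -0.2, 2.1]
opening: 0.081
```

Emit:
{"fn": "arm_command", "kwargs": {"steps": [{"dx": 0.0035,"dy": 0,"dz": 0.001,"rx": 0,"ry": 0.002,"rz": 0,"claw": 0.83}]}}

```text
t: 21.1
eef_pos: [562.1, 67.8, 153.8]
tcp_rot: [-3.141, 0.004, 0.023]
ft_force: [-8.5, -1.5, 1.3]
opening: 0.087
```

Emit:
{"fn": "arm_command", "kwargs": {"steps": [{"dx": 0.0035,"dy": 0,"dz": 0.001,"rx": 0,"ry": 0.002,"rz": 0,"claw": 0.83}]}}

```text
t: 21.22
eef_pos: [564.1, 67.9, 153.6]
tcp_rot: [-3.141, 0.004, 0.023]
ft_force: [-9.8, -1.3, 3.4]
opening: 0.085
```

Emit:
{"fn": "arm_command", "kwargs": {"steps": [{"dx": 0.0035,"dy": 0,"dz": 0.001,"rx": 0,"ry": 0.002,"rz": 0,"claw": 0.83}]}}

```text
t: 21.35
eef_pos: [566.1, 67.9, 153.4]
tcp_rot: [-3.141, 0.004, 0.023]
ft_force: [-9.2, -0.7, 2.9]
opening: 0.087
```

Emit:
{"fn": "arm_command", "kwargs": {"steps": [{"dx": 0.0035,"dy": 0,"dz": 0.001,"rx": 0,"ry": 0.002,"rz": 0,"claw": 0.83}]}}

```text
t: 21.48
eef_pos: [567.9, 67.9, 153.2]
tcp_rot: [-3.141, 0.004, 0.023]
ft_force: [-9.2, -0.3, 3.3]
opening: 0.083
```

```bash
python3 -c "
from h import *
s=st()"
```

```text
t 21.48 pos [567.9  67.9 153.2] rot [-3.141  0.004  0.023] F [-9.2 -0.3  3.3] op 0.083
```

Emit:
{"fn": "arm_command", "kwargs": {"steps": [{"dx": 0.0035,"dy": 0,"dz": 0.001,"rx": 0,"ry": 0.002,"rz": 0,"claw": 0.83}]}}

```text
t: 21.6
eef_pos: [569.7, 68.0, 153.0]
tcp_rot: [-3.141, 0.004, 0.023]
ft_force: [-9.8, -0.8, 3.5]
opening: 0.088
```

Emit:
{"fn": "arm_command", "kwargs": {"steps": [{"dx": -0.008,"dy": 0,"dz": -0.01,"rx": 0,"ry": 0,"rz": 0,"claw": 0.83},{"dx": -0.01,"dy": 0,"dz": -0.04,"rx": 0,"ry": 0,"rz": 0,"claw": 0.83},{"dx": -0.02,"dy": 0,"dz": -0.05,"rx": 0,"ry": 0,"rz": 0,"claw": 0.83},{"dx": -0.05,"dy": 0,"dz": -0.02,"rx": 0,"ry": 0,"rz": 0,"claw": 0.83},{"dx": -0.04,"dy": 0,"dz": 0,"rx": 0,"ry": 0,"rz": 0,"claw": 0.83},{"dx": 0,"dy": 0,"dz": 0,"rx": 0,"ry": 0,"rz": 0,"claw": 0.83}]}}

```text
t: 22.35
eef_pos: [467.9, 65.3, 258.8]
tcp_rot: [-3.141, -0.007, 0.023]
ft_force: [0.7, 0.2, -0.9]
opening: 0.084
```

```bash
python3 -c "
from h import *
s=st();shot('wrist','w9')
c,p,d=load('w9');cv2.imwrite('pics/w9c.png',cv2.resize(cv2.cvtColor(p,cv2.COLOR_RGB2BGR)[:280,170:470],None,fx=2.1,fy=2.1,interpolation=cv2.INTER_CUBIC))"
```

```text
t 22.35 pos [467.9  65.3 258.8] rot [-3.141 -0.007  0.023] F [ 0.7  0.2 -0.9] op 0.084
```

View pics/w9c.png

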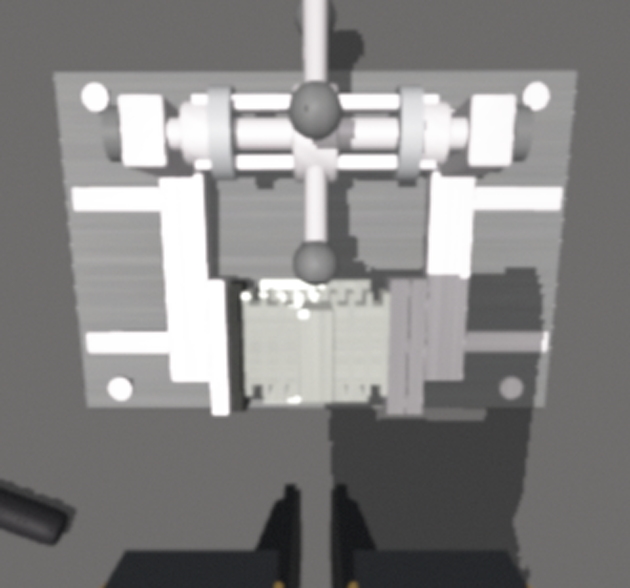

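```bash
python3 - <<'E'
from h import *
c,p,d=load('w9')
g=lambda x,y:(170+(x+.5)/2.1-.5,(y+.5)/2.1-.5)
theta(c,[(g(315,109),0),(g(315,262),-1.0472)])
r=np.array([pz(c,*g(x,y),48)[:2] for x,y in[(245,296),(388,296),(385,395),(244,397)]]);print(r.round(1),r.mean(0))
W=world(c,d);a,b=map(int,g(270,345));print('z block',np.median(W[b-8:b+8,a-6:a+6,2]));a,b=map(int,g(365,345));print(np.median(W[b-8:b+8,a-6:a+6,2]))
E
```

```text
theta [-0.016  1.329  0.115] [ 0.6  0.  -0.8 -0. ]
[[508.3 106.8]
 [510.1  26. ]
 [452.4  24.7]
 [449.3 107.8]] [480.03187184  66.33157604]
z block 46.39015514664436
46.34859278722561
```

```bash
python3 -c "
from h import *
print(env.job_done())"
```

```text
the job is handed in; nothing more can be done
None
```

The heat sink stands on the bed, clamped between the jaws at an estimated 45–50 N. I handed the job in at about 22 s of the 72 s allowed.

**What I did:** I picked up the plain aluminium heat sink, not the brown or turquoise ones, set it on the bed and let go. Then I pushed four spokes in turn, taking the turnbuckle from about 0.20 to 3.16 rad.

**Feel of the clamping:** The jaws began to bear at about 2.9 rad. Slack torque was about 0.41 N m. At the end it was about 0.64 N m, or 9.8 N at the ball. The force reading wanders by about 1 N, so the clamping estimate is good to roughly 10 N. The largest push on a spoke was about 12 N.

**Last camera check:**
- **Position:** the heat sink is at about (480, 66) mm, within about 2 mm of the bed's middle as I measured it.
- **Flatness:** both halves of its top read the same height, 46.4 mm. That is 1.6 mm below the expected 48 mm and within the camera's error.
- **Fit and clearance:** it looks square with both jaws against it. The gripper is well clear and touching nothing.

**What disagreed or went badly:**
- The camera gave a final angle of 3.13 rad against 3.16 rad from the finger position, in line with the small offset seen on earlier strokes.
- While setting the heat sink down, one step pressed it onto the bed with about 40–45 N for roughly 0.1 s before I eased off. No damage showed. The rules' 40 N limit covers only the arm and gripper body; this load went through the fingers.
- I did not measure the other objects' positions at the end. The arm never came close to any of them, apart from carrying the heat sink well above the tape roll.

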